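Clamp a polymer disc on a spectrometer crystal with its slip-clutch knob

TASK

Get the white polymer disc ready for its infrared scan: lay it flat on the middle of the spectrometer's crystal plate, leaving the other two discs in the sample block, and swing the pressure arm over it until it meets its stop. Then turn the arm's knob clockwise until the clutch in it slips and clicks, and stop: one click is enough, more than four is too many. Don't lean on the knob, the crystal is brittle; let go at the end.

Things in the scene. Friction and masses are not known exactly. Their poses are not given: they have to be found in the camera images.
- spectrometer: Pale-grey bench spectrometer, fixed, 180 x 220 x 66 mm (x, y, z); origin: centre of its underside on the worktop; x from its front (status lights) to its back, z up. On its dark top deck: a flat round steel crystal plate without rim (60 mm across, top 70 mm above the worktop, centre at x -35, y 0 mm) and behind it a post (x +40, y 0 mm) with the pressure arm.
- crystal (a point): The small dark crystal at the middle of the crystal plate, on the plate's flat top, 70 mm above the worktop.
- clamp_arm (a joint): Swing angle of the aluminium arm about the post, rad: 0 = over the crystal, at its hard stop; grows anticlockwise from above, to 1.75. Starts aside to the right, 1.3 to 1.6, and stays where left; friction 0.25 N m. At angle a it points from the post along (-cos a, -sin a) in the spectrometer's x, y. Its end is springy up and down, 60 N per mm.
- beam_end (a point): On the axis of the pressure screw, 75 mm from the post axis, inside the arm's round end boss (38 mm across, 97 to 121 mm above the worktop), 109 mm above the worktop. The beam from here to the post is 20 mm wide and spans 102 to 116 mm above the worktop; the post head is 34 mm across, its top 122 mm up.
- finger_tab (a point): Middle of the upright black peg (16 mm across, 97 to 122 mm above the worktop) on the arm's tip, 116 mm from the post axis, beyond the knob: here the arm is pushed round, with about 2.2 N. The tab between it and the knob is 12 mm wide.
- knob_grip (a point): Centre of the black ribbed round knob on top of the arm's end: 33 mm across, 22 mm high, this point on its axis at half height, 138 to 140 mm above the worktop at the start. White marks on rim and top. Turned clockwise from above, knob and screw sink 1.27 mm per rad (8 mm per turn) until the foot bears on the disc and the clutch slips.
- tip (a point): Centre of the flat steel foot, 7 mm across, at the lower end of the pressure screw, straight below the knob. With the arm over the plate at the start it hangs about 1 to 2.5 mm above a disc lying on the crystal, different each time.
- pressure_screw: Pressure screw in the arm's end (with the knob on it), origin on its axis, z up. Foot free, it turns with about 0.10 N m; when the foot bears, the torque climbs over about half a radian to 0.165 N m, where the clutch slips and the foot presses with about 28 N. It holds its load when the knob is let go.
- knob (a joint): Slip of the torque-limiting clutch: turn of the knob clockwise on its screw, rad. 0 while both turn together (yields up to 0.13 before it slips). A click is 0.524 rad (12 to a turn): the torque rises to 0.165 N m, then falls past 0 as the knob snaps into the next notch. Let go between notches, it snaps into the nearest.
- sample_block: Dark-grey sample block, fixed, 46 x 146 x 14 mm (x, y, z); origin: centre of its underside, z up. Three round wells, 26 mm across and 2 mm deep, along its y axis at y -45, 0 and +45 mm, hold one disc each.
- white_disc: White polymer disc, 24 mm across, 10 mm thick, about 12 g; origin: centre of its underside, z up. In any one of the three wells: underside 12 mm above the worktop, standing 8 mm proud of the block.
- amber_disc: Amber polymer disc, same size and origin, in another well; stays there.
- black_disc: Black polymer disc, same size and origin, in another well; stays there.

How it is judged:
On the way, in this order (a step that is already met when the one before it is completed fails the run):
1. the white disc lies flat on the crystal, let go (horizontal distance between white_disc and crystal below 0.007 m and z of white_disc in the frame of crystal between -0.002 and 0.0025 m and angle between white_disc's own z axis and vertical below 0.1 rad and contact force between the fingers and white_disc below 0.1 N), for 0.2 s.
2. the pressure arm stands over the disc, at its stop (value of joint clamp_arm below 0.05 rad), for 0.2 s.
3. the knob's clutch has slipped by at least one click and the foot presses on the disc (value of joint knob above 0.4 rad and contact force between pressure_screw and white_disc above 18 N), for 0.2 s.
At the end, for the whole second after the job is handed in: White disc flat on the plate, its middle within 7 mm of the crystal; arm at its stop (within 0.05 rad); clutch slipped at least one click (over 0.4 rad); screw's foot still pressing on the disc with over 18 N; amber and black discs in their wells (within 10 mm); all at rest and let go (all of step 3 and horizontal distance between white_disc and crystal below 0.007 m and z of white_disc in the frame of crystal between -0.002 and 0.0025 m and angle between white_disc's own z axis and vertical below 0.1 rad and value of joint clamp_arm below 0.05 rad and linear speed of white_disc below 0.01 m/s and distance of each of amber_disc, black_disc from where it was at the start of the episode below 0.01 m); the robot touches nothing.
It fails at once if the clutch is run on past its fourth click (slip over 2.35 rad) (value of joint knob above 2.35 rad).
It fails at once if the disc is pressed onto the crystal with more than 50 N (leaning on the knob) (contact force between pressure_screw and white_disc above 50 N).
It fails at once if the amber or black disc is dragged out of its well (more than 15 mm) (distance of any of amber_disc, black_disc from where it was at the start of the episode above 0.015 m).
It also fails if it takes over 72 s, if anything falls off the work surface, if the arm or the gripper's body presses on something with over 40 N, if the wrist force passes 120 N, or if a joint passes its speed limit or range.

ROBOT

A 7-joint arm with a two-finger parallel gripper is mounted at the origin on a cart in front of the work surface, level with it; the furniture and walls round the work are solid. World frame = base frame: x ahead of the robot, y to its left, z up, the work surface at z = 0. Lengths are in m, angles in rad, forces in N, time in s.
With the tool pointing down it reaches from about 0.4 to 0.85 m from the base axis. Payload 4.5 kg.
Tool frame: the origin (TCP) lies between the finger pads; the fingertips stand 25 mm ahead of it and the grasp point (between the pads) lies 6 mm ahead of it (r.tips_ahead is the distance from the TCP to the fingertips, in m); z points along the fingers, y is the direction in which the jaws open and shut (so a half turn about z gives the same grasp; the last joint's range is limited). The gripper opens to 88 mm and grips with 3 to 60 N. Pads are 18 mm wide; open, the fingers measure 123 mm over their backs; the gripper's body (75 mm by 187 mm) begins 45 mm behind the grasp point.
Start: joints at [-1.244, 0.689, -0.195, 1.565, 0.157, 0.902, -0.215], TCP at [0.18, 0.598, 0.264] pointing down, gripper open.
Joint ranges: [-3.01, 3.01], [-0.46, 2.08], [-1.47, 1.51], [0.13, 2.56], [-1, 4.14], [0.04, 2.09], [-2.66, 2.66]. Speed limits (rad/s): [2.57, 2.57, 3.14, 3.14, 3.14, 3.14, 3.14].

INTERFACE

Orientations are given as a unit quaternion [x, y, z, w].
In Python, from plant import r, imaging gives the robot as it stands.
- The arm moves only by the tool send_rows, never from a script. Its argument "moves" is one flat list of numbers, 6 for each row, row after row: the shift along the tool's x, y, z in m, then the turn, a rotation vector about the tool's x, y, z in degrees. A call has exactly 5 rows; each row is the pose to reach, as a shift and turn from the pose measured when the call began, along the tool's axes at that moment; what a row does not reach only later rows make up. A row lasts 1/12 s, in which the tool goes at most 41.7 mm and 7.16 degrees, less where a joint would pass 70% of its speed; a pose out of reach is approached as far as the arm can. A call with a gripper value outside its range is refused whole. "claw" is the closure, from -1 (fully open) to 1 (shut), so that 0 is half open, set as the call begins (left out, the last holds). The fingers move at their own pace and stop on an object; "grip_force" is the grip in N (left out, the last holds). Time passes only in rows, so rows that repeat a pose let the fingers close, or fill a call up. It gives the time, the measured TCP pose, the force and the opening at its end, in the units of the state.
- r.get_state(): the state, without advancing time (a new reading comes with each control period).
- imaging.snapshot(name): name is "side" or "top" or "wrist"; returns a dict with "image" (384x512x3 uint8, red, green, blue), "depth" (384x512 float32, m along the optical axis (not along the pixel's ray), 0 where there is no reading), "mtx" (3x3 intrinsics, pixels), "rvec" (rotation vector, rad) and "tvec" (3), from world to camera coordinates, as OpenCV has them. Camera axes: x right, y down, z forward; pixel columns grow to the right and rows downward; lengths in m; the calibration is good to about 2 mm. A picture is of the moment at which its call begins.
- r.finish_job(): hands the job in, once; it reports no verdict.
Trained networks look in a picture, given as the dict that the camera call returned (one of the last four; its "shot" number tells which), for a name from the list of things; names that differ only in an ending like _2 or _b are one class to them, and where a whole thing is asked for, a point or a joint stands for the part that bears it (a point fixed in the world has none). Each returns a list of dicts, best first, with "score" (0 to 1); they miss things now and then, are a little off and sometimes report something else, mostly with a low value. They report only what shows in the picture. A call takes as long as a camera call.
- imaging.look_for(query, picture): "box" ([centre column, centre row, width, height] as shares, 0 to 1, of the picture: columns of its width, rows of its height, round what is visible of it).
- imaging.silhouettes(query, picture): "pixels" (384x512 bool, what is visible of it) and "box" ([centre column, centre row, width, height] as shares, 0 to 1, of the picture: columns of its width, rows of its height, round what is visible of it).
- imaging.pinpoint(query, picture): "point" ([column, row] as shares, 0 to 1, of the picture: columns of its width, rows of its height: a listed point, or the origin of a listed thing).
The state is a dict: "clock": time; "q": joint angles; "qd": joint speeds; "joint_torque": joint torques, N m; "tool_pos": TCP position; "eef_rot": TCP orientation; "contact_force": force on the tool from outside, world axes, zero at the start; "moment": the same for the moment, N m; "opening": opening from 0.0 (shut) to 1.0 (fully open).
Only numpy, scipy, OpenCV 4.12 (cv2) and the standard library are available. Lean on these libraries where they do the work, as an engineer would, in place of code of your own. Each camera call takes 0.05 s, during which the arm holds its last target.

## Working session

There is one attempt and no reset: what is moved stays moved. The work goes in short steps, Python scripts to look and compute and a tool call to move; the robot and the scene stay as the last step left them, time stands still between calls to the robot, and variables do not carry over. Pictures are saved under pics/ and viewed, and the job is handed in when it is done.

Besides the shell and the picture viewer there is one more tool, called as name(argument=value, ...) on one line, values as JSON. send_rows: Moves the arm, as the interface text tells. Its arguments: {"type":"object","properties":{"moves":{"type":"array"},"claw":{"type":"number"},"grip_force":{"type":"number"}},"required":["moves"]}

```bash
ls; mkdir -p pics; cat > h.py <<'E'
from plant import r, imaging
import numpy as np, cv2
from scipy.spatial.transform import Rotation as R
def save(p,n):
    cv2.imwrite('pics/'+n+'.png',cv2.cvtColor(p['image'],cv2.COLOR_RGB2BGR))
def ray(p,u,v):
    Rm=cv2.Rodrigues(np.array(p['rvec'],float))[0];t=np.array(p['tvec'],float).ravel()
    K=np.array(p['mtx']);d=Rm.T@np.linalg.inv(K)@np.array([u,v,1.]);c=-Rm.T@t
    return c,d
def atz(p,u,v,z):
    c,d=ray(p,u,v);return c+d*(z-c[2])/d[2]
def proj(p,X):
    return cv2.projectPoints(np.array(X,float).reshape(-1,1,3),np.array(p['rvec'],float),np.array(p['tvec'],float),np.array(p['mtx']),None)[0].reshape(-1,2)
def cloud(p,mask):
    v,u=np.nonzero(mask&(p['depth']>0));z=p['depth'][v,u]
    K=np.array(p['mtx']);P=np.linalg.inv(K)@np.stack([u*z,v*z,z]) 
    Rm=cv2.Rodrigues(np.array(p['rvec'],float))[0];t=np.array(p['tvec'],float).reshape(3,1)
    return (Rm.T@(P-t)).T
def st():
    s=r.get_state();print('t',s['clock'],'p',np.round(s['tool_pos'],4),'q',np.round(s['eef_rot'],4),'F',np.round(s['contact_force'],2),'M',np.round(s['moment'],3),'o',s['opening']);return s
def totool(dw):
    s=r.get_state();return R.from_quat(s['eef_rot']).inv().apply(dw)
E
python3 - <<'E'
from h import *
s=st();print(R.from_quat(s['eef_rot']).as_matrix().round(3), s['q'])
for n in ['top','side']:
    p=imaging.snapshot(n);save(p,n+'0')
    for q,z in [('white_disc',.012),('amber_disc',.012),('black_disc',.012),('crystal',.07),('spectrometer',0),('sample_block',0),('beam_end',.109),('finger_tab',.11),('knob_grip',.139)]:
        for d in imaging.pinpoint(q,p)[:1]:
            u,v=d['point'][0]*512,d['point'][1]*384
            print(n,q,round(d['score'],2),round(u),round(v),atz(p,u,v,z).round(4))
E
```

```text
pics
t 0.0 p [0.1803 0.5978 0.2629] q [ 1.458e-01  9.893e-01 -9.000e-04 -1.000e-04] F [-0.48  0.08 -0.21] M [-0.046  0.014  0.031] o 1.000955310996795
[[-0.957  0.289 -0.   ]
 [ 0.289  0.957 -0.002]
 [-0.    -0.002 -1.   ]] [-1.24417908  0.68995596 -0.19449761  1.56634667  0.1573023   0.90247837
 -0.21508208]
top white_disc 0.45 188 212 [0.471  0.2972 0.012 ]
top amber_disc 0.46 168 208 [0.4801 0.3438 0.012 ]
top black_disc 0.64 202 216 [0.4605 0.2618 0.012 ]
top crystal 0.63 339 207 [ 0.4849 -0.0474  0.07  ]
top spectrometer 0.59 336 192 [ 0.5225 -0.0551  0.    ]
top sample_block 0.7 181 214 [0.4664 0.3149 0.    ]
top beam_end 0.93 385 177 [ 0.5462 -0.1363  0.109 ]
top finger_tab 0.69 404 186 [ 0.5289 -0.1758  0.11  ]
top knob_grip 0.67 391 178 [ 0.5412 -0.1385  0.139 ]
side white_disc 0.4 275 264 [0.4729 0.2938 0.012 ]
side amber_disc 0.41 268 281 [0.4796 0.3426 0.012 ]
side crystal 0.78 290 157 [ 0.4865 -0.0356  0.07  ]
side spectrometer 0.82 278 175 [ 0.5184 -0.0461  0.    ]
side sample_block 0.75 276 271 [0.4698 0.3018 0.    ]
side beam_end 0.87 275 122 [ 0.5415 -0.1384  0.109 ]
side finger_tab 0.53 281 117 [ 0.5303 -0.167   0.11  ]
side knob_grip 0.51 275 114 [ 0.5409 -0.1328  0.139 ]
```

```bash
python3 -c "
import cv2,numpy as np
a=cv2.imread('pics/top0.png');b=cv2.imread('pics/side0.png')
cv2.imwrite('pics/top0b.png',cv2.resize(a[140:290,130:430],None,fx=2.6,fy=2.6))
cv2.imwrite('pics/side0b.png',cv2.resize(b[80:310,180:400],None,fx=2.6,fy=2.6))"
```

```text
(no output)
```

View pics/top0b.png

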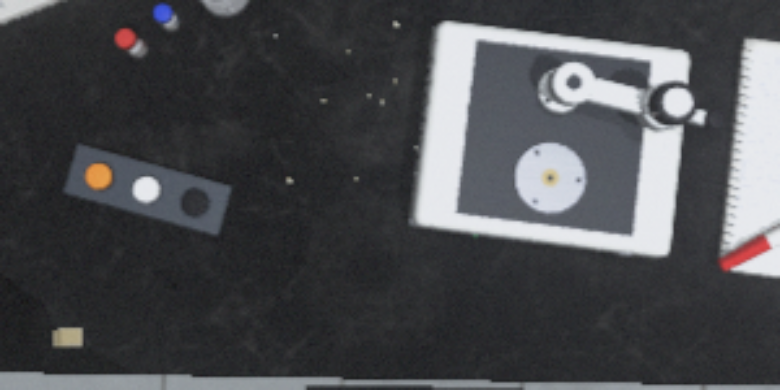

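View pics/side0b.png

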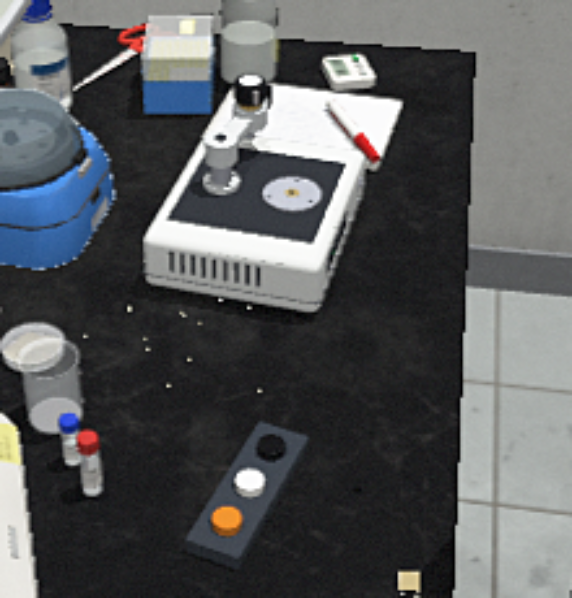

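The white disc is in the middle well, at about (188, 212) in the top picture. The spectrometer is on the right with its pressure arm swung aside. I'll move above the block for a closer look.

send_rows(moves=[-0.025,-0.014,0.005,0,0,7,-0.06,-0.034,0.012,0,0,14,-0.095,-0.054,0.02,0,0,21,-0.13,-0.074,0.025,0,0,28,-0.165,-0.093,0.03,0,0,35], claw=-0.1)

```text
clock: 1.42
tool_pos: [0.3124, 0.4602, 0.2336]
eef_rot: [0.439, 0.898, 0.0, 0.0]
contact_force: [0.7, 0.3, -0.7]
opening: 0.644
```

```bash
python3 -c "
from h import *
st();print(totool(np.array([0.471,0.295,0.2])-r.get_state()['tool_pos']))"
```

```text
t 1.4167 p [0.3124 0.4602 0.2336] q [4.391e-01 8.984e-01 0.000e+00 1.000e-04] F [ 0.69  0.27 -0.69] M [-0.02   0.094 -0.054] o 0.6443396408408677
[-0.22774699  0.02364435  0.03361635]
```

send_rows(moves=[-0.04,0.004,0.006,0,0,7,-0.08,0.008,0.012,0,0,14,-0.12,0.012,0.018,0,0,21,-0.16,0.016,0.024,0,0,28,-0.195,0.02,0.03,0,0,35])

```text
clock: 1.83
tool_pos: [0.4498, 0.3163, 0.2036]
eef_rot: [0.692, 0.722, 0.0, 0.0]
contact_force: [-0.4, 0.2, -0.6]
opening: 0.552
```

```bash
python3 -c "
from h import *
s=st();print(totool(np.array([0.471,0.295,0.2])-r.get_state()['tool_pos']))
m=R.from_quat(s['eef_rot']).as_matrix();print(np.degrees(np.arctan2(m[1,1],m[0,1])))"
```

```text
t 1.8333 p [0.4498 0.3163 0.2036] q [6.916e-01 7.223e-01 3.000e-04 5.000e-04] F [-0.36  0.17 -0.56] M [-0.022  0.009 -0.034] o 0.5516145922059067
[-0.02219256  0.02021837  0.00366798]
2.482479314146649
```

send_rows(moves=[-0.012,0.012,0,0,0,7,-0.022,0.02,0,0,0,14,-0.022,0.02,0,0,0,16,-0.022,0.02,0,0,0,16,-0.022,0.02,0,0,0,16])

```text
clock: 2.25
tool_pos: [0.4706, 0.2956, 0.2036]
eef_rot: [0.785, 0.62, 0.0, 0.0]
contact_force: [0.0, 0.3, 0.0]
opening: 0.549
```

```bash
python3 -c "
from h import *
s=st();p=imaging.snapshot('wrist');save(p,'w1')
for q in ['white_disc','amber_disc','black_disc']:
    d=imaging.silhouettes(q,p)[0]
    m=d['pixels'];c=cloud(p,m);z=np.percentile(c[:,2],80)
    v,u=np.nonzero(m);print(q,d['score'],u.mean(),v.mean(),z,m.sum(),atz(p,u.mean(),v.mean(),.022), c[abs(c[:,2]-z)<.003].mean(0))
m=R.from_quat(s['eef_rot']).as_matrix();print(np.degrees(np.arctan2(m[1,1],m[0,1])))
pp=imaging.snapshot('top')
hsv=cv2.cvtColor(pp['image'],cv2.COLOR_RGB2HSV)
"
```

```text
t 2.25 p [0.4706 0.2956 0.2036] q [7.848e-01 6.197e-01 4.000e-04 2.000e-04] F [0.01 0.26 0.04] M [-0.061  0.039 -0.053] o 0.5489387201806147Traceback (most recent call last):
  File "<string>", line 5, in <module>
    d=imaging.silhouettes(q,p)[0]
      ~~~~~~~~~~~~~~~~~~~~~~~~^^^
IndexError: list index out of range
```

View pics/w1.png

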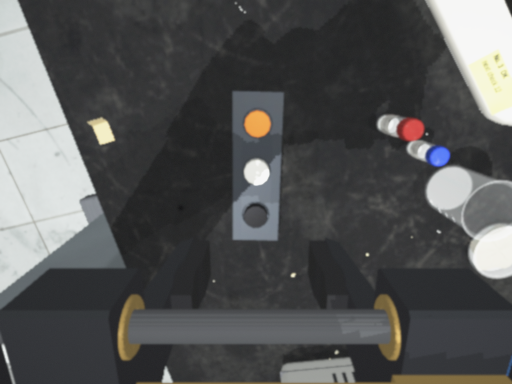

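The wrist view shows the row almost vertical: amber at (258,124), white at (257,172) and black at (256,215). The row lines up with the tool x axis.

```bash
python3 -c "
from h import *
s=st();
for n in ['wrist','top','side']:
    p=imaging.snapshot(n);im=p['image'].astype(int)
    w=imaging.pinpoint('white_disc',p)[:1]
    g=proj(p,[.471,.295,.022])[0].astype(int)
    m=np.zeros(im.shape[:2],bool);y,x=g[1],g[0];m[max(y-25,0):y+25,x-25:x+25]=1
    wm=m&(im.min(2)>140);om=(im[:,:,0]>180)&(im[:,:,2]<110)&(im[:,:,1]>90)
    mm=np.zeros_like(om);mm[max(0,y-80):y+80,max(0,x-80):x+80]=1;om&=mm
    if n=='wrist':om[200:]=0
    for nm,k in (('w',wm),('o',om)):
        v,u=np.nonzero(k);print(n,nm,len(u),u.mean(),v.mean(),atz(p,u.mean(),v.mean(),.022 if n!='side' else .019).round(4),cloud(p,k).mean(0).round(4))
    print(w and (w[0]['score'],atz(p,w[0]['point'][0]*512,w[0]['point'][1]*384,.012)))
m=R.from_quat(s['eef_rot']).as_matrix();print(np.degrees(np.arctan2(m[1,1],m[0,1])))
"
```

```text
t 2.35 p [0.4702 0.296  0.2037] q [7.846e-01 6.200e-01 4.000e-04 1.000e-04] F [-0.05  0.12  0.65] M [-0.09   0.119  0.057] o 0.5500541785500348
wrist w 576 256.3576388888889 173.57291666666666 [0.4685 0.3012 0.022 ] [0.4684 0.3009 0.0214]
wrist o 533 257.6547842401501 123.7560975609756 [0.4804 0.3459 0.022 ] [0.4804 0.3459 0.0226]
(0.71, array([0.46548257, 0.3044504 , 0.012     ]))
top w 73 185.76712328767124 211.6027397260274 [0.4714 0.2996 0.022 ] [0.4709 0.2977 0.0312]
top o 0 nan nan [nan nan nan] [nan nan nan]
(0.59, array([0.46851301, 0.3046564 , 0.012     ]))
side w 88 275.5113636363636 265.27272727272725 [0.4696 0.3032 0.019 ] [0.4693 0.3048 0.0208]
side o 9 267.22222222222223 276.0 [0.4818 0.3359 0.019 ] [0.4812 0.3392 0.0227]
(0.62, array([0.47392868, 0.29753449, 0.012     ]))
-13.363031467467325<string>:13: RuntimeWarning: Mean of empty slice.
  ret = ret.dtype.type(ret / rcount)
  ret = um.true_divide(
```

send_rows(moves=[0.001,0,0.035,0,0,0,0.003,-0.001,0.072,0,0,1,0.005,-0.002,0.11,0,0,1,0.005,-0.002,0.14,0,0,1,0.005,-0.002,0.158,0,0,1])

```text
clock: 3.07
tool_pos: [0.4685, 0.3003, 0.0426]
eef_rot: [0.79, 0.613, -0.001, 0.0]
contact_force: [-0.1, -0.2, -0.5]
opening: 0.549
```

```bash
python3 -c "
from h import *
s=st();p=imaging.snapshot('wrist');save(p,'w2')"
```

```text
t 3.0667 p [0.4685 0.3003 0.0426] q [ 0.7903  0.6127 -0.0015  0.    ] F [-0.05 -0.22 -0.46] M [-0.069  0.086 -0.06 ] o 0.5491100872867382
```

View pics/w2.png

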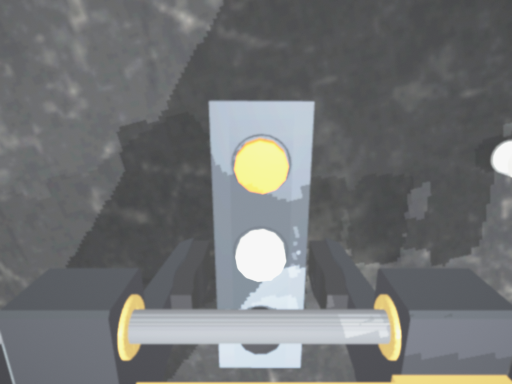

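The white disc at (261,255) sits between the fingers. I'll check its position once more.

```bash
python3 -c "
from h import *
s=st();p=imaging.snapshot('wrist');im=p['image'].astype(int);m=np.zeros(im.shape[:2],np.uint8);m[220:290,225:300]=(im.min(2)>215)[220:290,225:300]
n,l,stt,c=cv2.connectedComponentsWithStats(m);i=1+stt[1:,4].argmax();print(stt[i],c[i])
print(atz(p,261,255,.022),atz(p,*c[i],.022), proj(p,[s['tool_pos'][0],s['tool_pos'][1],.022]))"
```

```text
t 3.1167 p [0.4676 0.2995 0.0406] q [ 0.7904  0.6126 -0.0032 -0.    ] F [ 0.15 -0.41 -1.08] M [-0.021  0.077 -0.004] o 0.5496262768197161
[ 237  229   51   53 2148] [261.96182495 255.49301676]
[0.46903464 0.30401062 0.022     ] [0.46941205 0.30364593 0.022     ] [[260.31578352 263.84616062]]
```

send_rows(moves=[0.004,0.001,0,0,0,0,0.004,0.001,0,0,0,0,0.004,0.001,0,0,0,0,0.004,0.001,0,0,0,0,0.004,0.001,0,0,0,0], claw=0.7, grip_force=12)

```text
clock: 3.58
tool_pos: [0.4709, 0.3039, 0.0441]
eef_rot: [0.79, 0.613, -0.001, 0.0]
contact_force: [-0.4, 1.0, 3.9]
opening: 0.259
```

send_rows(moves=[0,0,0,0,0,0,0,0,0,0,0,0,0,0,0,0,0,0,0,0,0,0,0,0,0,0,0,0,0,0])

```text
clock: 4.0
tool_pos: [0.4709, 0.3039, 0.0442]
eef_rot: [0.79, 0.613, -0.001, 0.0]
contact_force: [0.0, -0.6, 1.3]
opening: 0.256
```

send_rows(moves=[0,0,0,0,0,0,0,0,0,0,0,0,0,0,0.001,0,0,0,0,0,0.0025,0,0,0,0,0,0.0025,0,0,0], claw=0.3)

```text
clock: 4.42
tool_pos: [0.4706, 0.3038, 0.0413]
eef_rot: [0.79, 0.613, -0.002, 0.0]
contact_force: [0.1, 1.0, -0.3]
opening: 0.353
```

```bash
python3 -c "
from h import *
s=st();p=imaging.snapshot('wrist');save(p,'w3');st()"
```

```text
t 4.4167 p [0.4706 0.3038 0.0413] q [ 7.904e-01  6.126e-01 -1.600e-03  1.000e-04] F [ 0.09  1.   -0.32] M [-0.03   0.11  -0.008] o 0.35268956418308145
t 4.4667 p [0.4707 0.3038 0.0414] q [ 7.904e-01  6.125e-01 -1.500e-03  1.000e-04] F [ 0.13  0.88 -0.46] M [-0.078  0.078  0.031] o 0.35330200171066195
```

View pics/w3.png

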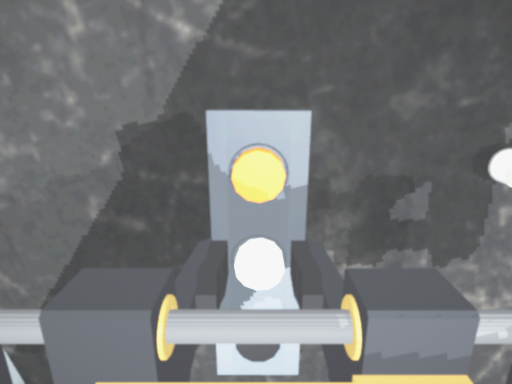

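The disc at (259,264) is centred between the pads and still sits in its well. I'll close a little lower.

send_rows(moves=[0,0,0.001,0,0,0,0,0,0.001,0,0,0,0,0,0.001,0,0,0,0,0,0.001,0,0,0,0,0,0.001,0,0,0], claw=0.7, grip_force=12)

```text
clock: 4.88
tool_pos: [0.4707, 0.3038, 0.0404]
eef_rot: [0.79, 0.613, -0.002, 0.0]
contact_force: [0.5, 0.5, 0.6]
opening: 0.264
```

send_rows(moves=[0,0,-0.004,0,0,0,0,0,-0.02,0,0,0,0,0,-0.05,0,0,0,0,0,-0.09,0,0,0,0,0,-0.12,0,0,0])

```text
clock: 5.3
tool_pos: [0.4711, 0.304, 0.1627]
eef_rot: [0.791, 0.612, -0.001, 0.0]
contact_force: [1.5, -0.2, -0.2]
opening: 0.265
```

```bash
python3 -c "
from h import *
s=st();p=imaging.snapshot('wrist');save(p,'w4');p=imaging.snapshot('side');save(p,'s4')
for n in ['side','top']:
  p=imaging.snapshot(n)
  for q in ['crystal','spectrometer','beam_end']:
    d=imaging.pinpoint(q,p)[0];z={'crystal':.07,'spectrometer':0,'beam_end':.109}[q];print(n,q,d['score'],atz(p,d['point'][0]*512,d['point'][1]*384,z))
"
```

```text
t 5.3 p [0.4711 0.304  0.1627] q [ 7.905e-01  6.124e-01 -1.100e-03  1.000e-04] F [ 1.5  -0.18 -0.22] M [-0.055  0.011 -0.02 ] o 0.2650911058484704
side crystal 0.69 [ 0.48464645 -0.05261442  0.07      ]Traceback (most recent call last):
  File "<string>", line 7, in <module>
    d=imaging.pinpoint(q,p)[0];z={'crystal':.07,'spectrometer':0,'beam_end':.109}[q];print(n,q,d['score'],atz(p,d['point'][0]*512,d['point'][1]*384,z))
      ~~~~~~~~~~~~~~~~~~~~~^^^
IndexError: list index out of range
```

View pics/w4.png

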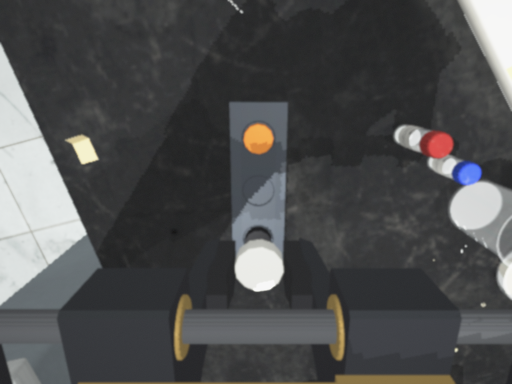

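The disc is held and shows at (258,265), and the middle well is empty. I'll carry it over to the spectrometer.

send_rows(moves=[-0.025,0.007,-0.01,0,0,0,-0.06,0.018,-0.02,0,0,-3,-0.1,0.03,-0.03,0,0,-6,-0.14,0.042,-0.03,0,0,-9,-0.18,0.054,-0.03,0,0,-12])

```text
clock: 5.97
tool_pos: [0.4769, 0.116, 0.1895]
eef_rot: [0.721, 0.693, -0.003, -0.001]
contact_force: [1.7, 0.4, -0.7]
opening: 0.26
```

```bash
python3 -c "
from h import *
s=st();print(totool(np.array([0.485,-0.07,0.19])-s['tool_pos']))"
```

```text
t 5.9667 p [0.4769 0.116  0.1895] q [ 0.7206  0.6933 -0.0028 -0.0008] F [ 1.74  0.42 -0.65] M [-0.119  0.019  0.005] o 0.25995894326511615
[-1.85562999e-01  1.52388194e-02  2.68180033e-05]
```

send_rows(moves=[-0.04,0.003,0,0,0,-2,-0.08,0.006,0,0,0,-5,-0.12,0.01,0,0,0,-6,-0.16,0.013,0,0,0,-6,-0.185,0.015,0,0,0,-6])

```text
clock: 6.38
tool_pos: [0.4832, -0.0741, 0.1885]
eef_rot: [0.685, 0.728, -0.005, -0.002]
contact_force: [1.2, -0.0, 0.4]
opening: 0.265
```

send_rows(moves=[0,0,0,0,0,0,0,0,0,0,0,0,0,0,0,0,0,0,0,0,0,0,0,0,0,0,0,0,0,0])

```text
clock: 6.8
tool_pos: [0.4831, -0.072, 0.1882]
eef_rot: [0.684, 0.73, -0.004, -0.002]
contact_force: [-1.6, -0.2, -0.4]
opening: 0.27
```

```bash
python3 -c "
from h import *
s=st();p=imaging.snapshot('wrist');save(p,'w5')
print(imaging.pinpoint('crystal',p)); print(proj(p,[.485,-.048,.07]),r.get_state()['q'])
for q in ['knob_grip','beam_end','finger_tab']:
  d=imaging.pinpoint(q,p)[:1];z=dict(knob_grip=.139,beam_end=.109,finger_tab=.11)[q];print(q,d,d and atz(p,d[0]['point'][0]*512,d[0]['point'][1]*384,z))
"
```

```text
t 6.8 p [ 0.4831 -0.072   0.1882] q [ 0.6838  0.7297 -0.0044 -0.0024] F [-1.64 -0.21 -0.45] M [-0.085  0.071  0.02 ] o 0.270148086992142
[{'point': [0.5121, 0.4508], 'score': 0.63}]
[[265.44363761 168.49286337]] [ 0.06891801  0.63973246 -0.02678175  2.04246141  0.04443688  0.46882131
  0.07171476]
knob_grip [] []
beam_end [] []
finger_tab [{'point': [0.6113, 0.9078], 'score': 0.8}] [ 0.52913538 -0.17329827  0.11      ]
```

View pics/w5.png

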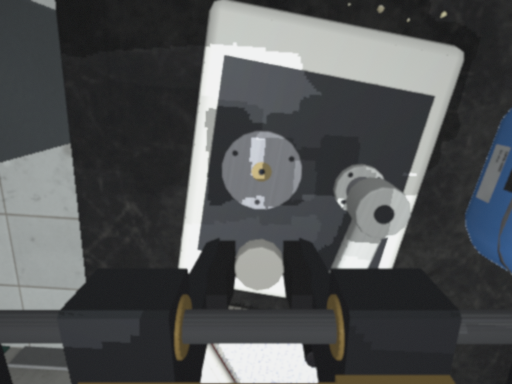

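The plate is centred at about (262,170), the post head is at (383,213) and the held disc is at (260,264).

```bash
python3 -c "
from h import *
s=st();p=imaging.snapshot('wrist')
for a in [(261.5,171),(262,170.5)]: print(atz(p,*a,.07))
print('post top',atz(p,383,213,.122))
print('disc top', atz(p,260,263.5,s['tool_pos'][2]-.0184))
P=[atz(p,222,3,.06),atz(p,180,268,.06),atz(p,460,50,.06)]
print(P, np.degrees(np.arctan2(*(P[0]-P[1])[:2])))
m=cloud(p,np.pad(np.ones((20,20),bool),((160,204),(240,252))));print('plate z',np.median(m[:,2]))
print(R.from_quat(s['eef_rot']).as_matrix().round(3))
"
```

```text
t 7.05 p [ 0.4833 -0.0735  0.1886] q [ 0.6846  0.7289 -0.0045 -0.0017] F [ 0.18 -0.24 -0.53] M [-0.069  0.084  0.007] o 0.2645101338604816
[ 0.48246438 -0.05178723  0.07      ]
[ 0.48281166 -0.0513807   0.07      ]
post top [ 0.55705353 -0.06059098  0.122     ]
disc top [ 0.48326907 -0.07297188  0.17019663]
[array([0.44849712, 0.05962529, 0.06      ]), array([ 0.41839689, -0.14402921,  0.06      ]), array([0.6145504 , 0.04089923, 0.06      ])] 8.407476459293873
plate z 0.07094887641202133
[[-0.063  0.998 -0.009]
 [ 0.998  0.063 -0.004]
 [-0.004 -0.009 -1.   ]]
```

send_rows(moves=[0.012,0.001,0.01,0,0,0,0.022,0.001,0.03,-0.5,0.2,0,0.022,0.001,0.055,-0.5,0.2,0,0.022,0.0015,0.072,-0.5,0.2,0,0.022,0.0015,0.08,-0.5,0.2,0])

```text
clock: 7.52
tool_pos: [0.482, -0.0515, 0.1068]
eef_rot: [0.684, 0.729, -0.001, -0.001]
contact_force: [-0.1, -0.7, -0.3]
opening: 0.264
```

```bash
python3 -c "
from h import *
s=st();p=imaging.snapshot('wrist');save(p,'w6');s=st();p=imaging.snapshot('side');save(p,'s6')
cv2.imwrite('pics/s6b.png',cv2.resize(cv2.imread('pics/s6.png')[80:230,200:380],None,fx=4,fy=4))
print(R.from_quat(s['eef_rot']).as_matrix().round(3))"
```

```text
t 7.5167 p [ 0.482  -0.0515  0.1068] q [ 0.6845  0.729  -0.0009 -0.001 ] F [-0.11 -0.7  -0.31] M [-0.087  0.066 -0.035] o 0.264365863656998
t 7.5667 p [ 0.4817 -0.0517  0.1064] q [ 0.6846  0.7289 -0.0013 -0.0013] F [-0.69 -0.05 -1.05] M [-0.073  0.09  -0.02 ] o 0.2654790647954173
[[-0.063  0.998 -0.004]
 [ 0.998  0.063 -0.   ]
 [ 0.    -0.004 -1.   ]]
```

View pics/w6.png

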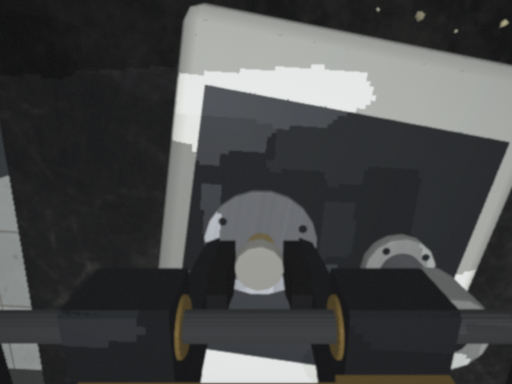

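View pics/s6b.png

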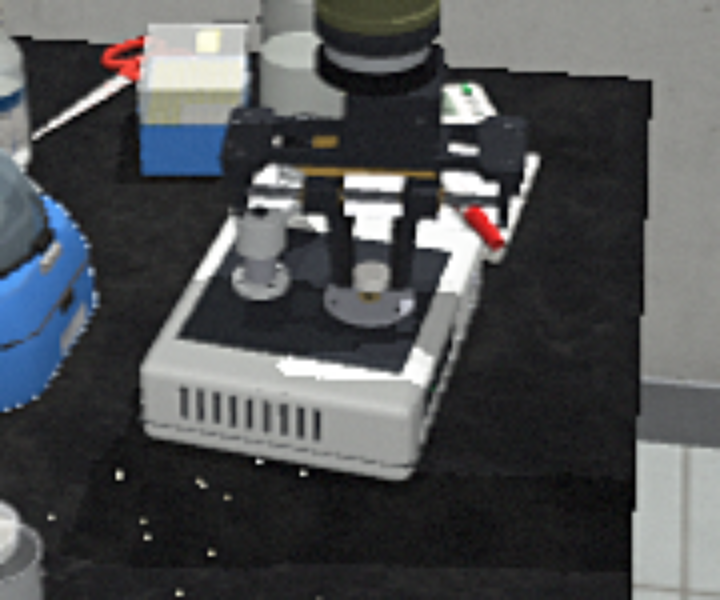

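The disc at (260,265) is centred over the plate, whose edges are at columns 205 and 317. I'll lower it slowly.

send_rows(moves=[0,0.0008,0.003,-0.2,0,0,0,0.0008,0.005,-0.2,0,0,0,0.0008,0.0065,-0.2,0,0,0,0.0008,0.0075,-0.2,0,0,0,0.0008,0.0075,-0.2,0,0])

```text
clock: 8.03
tool_pos: [0.483, -0.0519, 0.1003]
eef_rot: [0.685, 0.729, 0.0, 0.001]
contact_force: [0.1, -0.0, -0.0]
opening: 0.265
```

```bash
python3 -c "
from h import *
s=st()"
```

```text
t 8.0333 p [ 0.483  -0.0519  0.1003] q [6.848e-01 7.287e-01 5.000e-04 5.000e-04] F [ 0.06 -0.05 -0.01] M [-0.107  0.094 -0.02 ] o 0.2651895456557219
```

send_rows(moves=[0,0,0.001,0,0,0,0,0,0.0015,0,0,0,0,0,0.002,0,0,0,0,0,0.002,0,0,0,0,0,0.002,0,0,0])

```text
clock: 8.45
tool_pos: [0.483, -0.0519, 0.0983]
eef_rot: [0.685, 0.729, 0.001, 0.001]
contact_force: [-0.4, 0.1, -0.2]
opening: 0.265
```

```bash
python3 -c "
from h import *
s=st();p=imaging.snapshot('side');save(p,'s7')
cv2.imwrite('pics/s7b.png',cv2.resize(cv2.imread('pics/s7.png')[110:180,240:330],None,fx=8,fy=8))"
```

```text
t 8.45 p [ 0.483  -0.0519  0.0983] q [6.848e-01 7.287e-01 5.000e-04 6.000e-04] F [-0.41  0.12 -0.19] M [-0.083  0.035  0.002] o 0.2651450198223004
```

View pics/s7b.png

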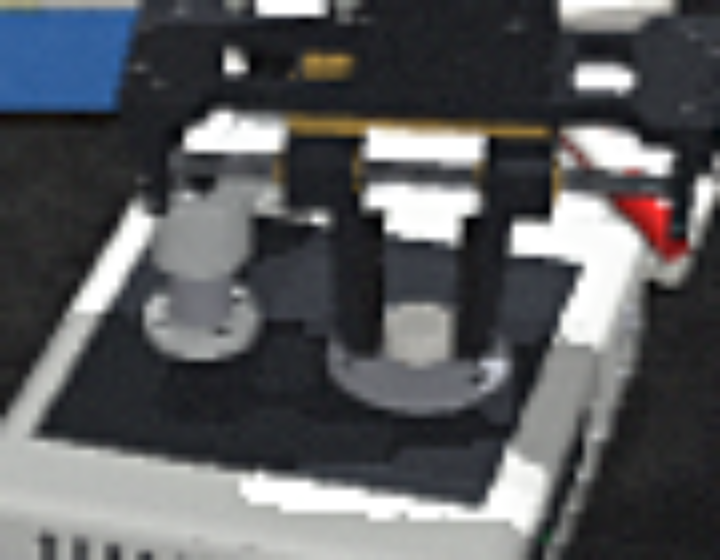

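send_rows(moves=[0,0,0.0005,0,0,0,0,0,0.001,0,0,0,0,0,0.001,0,0,0,0,0,0.001,0,0,0,0,0,0.001,0,0,0])

```text
clock: 8.92
tool_pos: [0.4831, -0.0519, 0.098]
eef_rot: [0.685, 0.729, 0.001, 0.001]
contact_force: [-0.8, -0.1, 8.0]
opening: 0.261
```

```bash
python3 -c "
from h import *
s=st()"
```

```text
t 8.9167 p [ 0.4831 -0.0519  0.098 ] q [6.848e-01 7.288e-01 7.000e-04 8.000e-04] F [-0.83 -0.09  8.03] M [-0.049  0.287 -0.025] o 0.2606922624514549
```

Contact at 8 N, so I'll ease off slightly and release.

send_rows(moves=[0,0,0.0002,0,0,0,0,0,0.0002,0,0,0,0,0,0,0,0,0,0,0,0,0,0,0,0,0,0,0,0,0], claw=0.2)

```text
clock: 9.33
tool_pos: [0.483, -0.0519, 0.0979]
eef_rot: [0.685, 0.729, 0.001, 0.001]
contact_force: [0.3, -0.7, 1.0]
opening: 0.398
```

send_rows(moves=[0,0,-0.005,0,0,0,0,0,-0.02,0,0,0,0,0,-0.045,0,0,0,0,0,-0.075,0,0,0,-0.01,0,-0.1,0,0,0])

```text
clock: 9.75
tool_pos: [0.4833, -0.06, 0.1995]
eef_rot: [0.684, 0.73, 0.001, 0.0]
contact_force: [0.7, -0.4, -0.1]
opening: 0.399
```

```bash
python3 -c "
from h import *
s=st();p=imaging.snapshot('wrist');save(p,'w8')"
```

```text
t 9.75 p [ 0.4833 -0.06    0.1995] q [6.836e-01 7.299e-01 1.000e-03 1.000e-04] F [ 0.66 -0.38 -0.07] M [-0.088  0.036 -0.049] o 0.3994547034960501
```

View pics/w8.png

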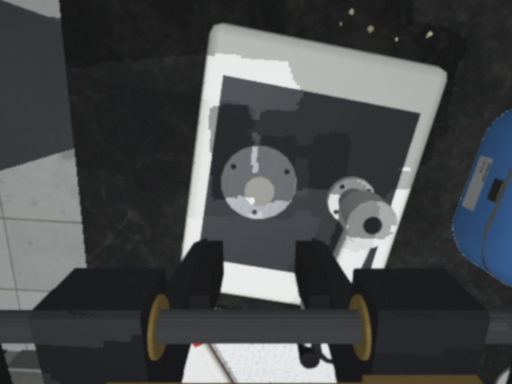

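The disc is on the plate at about (259,190) and the plate centre is at (259,182). I'll compute the offset with parallax taken out.

```bash
cat > c.py <<'E'
from h import *
s=st();p=imaging.snapshot('wrist');im=p['image']
big=cv2.resize(im[130:250,200:320],None,fx=5,fy=5,interpolation=cv2.INTER_CUBIC);cv2.imwrite('pics/w9.png',cv2.cvtColor(big,cv2.COLOR_RGB2BGR))
d=p['depth'];c=cloud(p,np.ones(d.shape,bool)&(d>0));c=c[np.hypot(c[:,0]-.483,c[:,1]+.051)<.045]
t=c[(c[:,2]>.0775)&(c[:,2]<.086)];print('top pts',len(t),t.mean(0))
q=c[(c[:,2]>.0685)&(c[:,2]<.074)];print('plate pts',len(q))
(h,_,_)=cv2.minAreaRect((t[:,:2]*1e3).astype(np.float32)) ,0,0
print('disc circ',cv2.minEnclosingCircle((t[:,:2]*1e3).astype(np.float32)),'plate circ',cv2.minEnclosingCircle((q[:,:2]*1e3).astype(np.float32)))
A=np.c_[t[:,:2]-t[:,:2].mean(0),np.ones(len(t))];print('plane',np.linalg.lstsq(A,t[:,2],rcond=None)[0])
for qn in ['white_disc','crystal']:
  print(qn,[(round(e['score'],2),atz(p,e['point'][0]*512,e['point'][1]*384,.07)) for e in imaging.pinpoint(qn,p)[:1]])
E
python3 c.py
```

```text
t 9.8 p [ 0.4856 -0.0639  0.2034] q [0.6853 0.7283 0.0025 0.004 ] F [ 0.29 -2.55  1.66] M [-0.2  -0.06 -0.04] o 0.40077006447735103
top pts 714 [ 0.48253251 -0.0534724   0.08074868]
plate pts 3791
disc circ ((482.40399169921875, -54.04644775390625), 12.018346786499023) plate circ ((482.9598388671875, -50.93320083618164), 44.86555099487305)
plane [ 0.00100842 -0.01985962  0.08074868]
white_disc [(0.9, array([ 0.48203557, -0.05494925,  0.07      ]))]
crystal [(0.81, array([ 0.48162509, -0.05207635,  0.07      ]))]
```

View pics/w9.png

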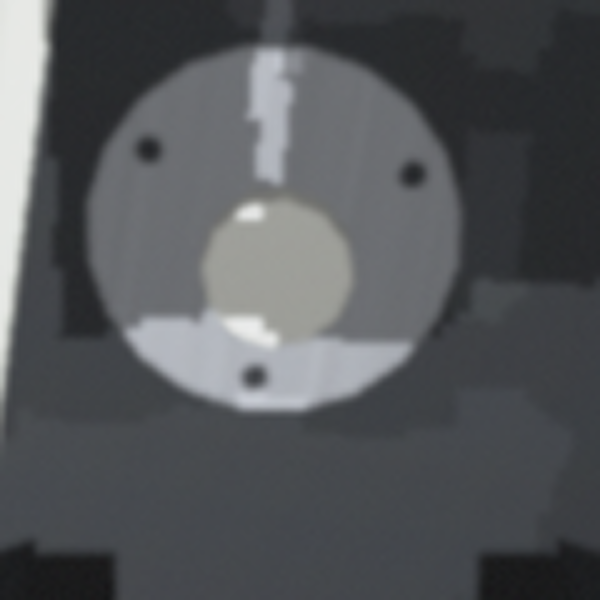

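```bash
cat > d.py <<'E'
from h import *
s=st();p=imaging.snapshot('wrist')
im=p['image'];big=cv2.resize(im[130:250,200:320],None,fx=5,fy=5,interpolation=cv2.INTER_CUBIC);cv2.imwrite('pics/w10.png',cv2.cvtColor(big,cv2.COLOR_RGB2BGR))
a=atz(p,254.9,175.5,.07);b=atz(p,255.5,184.2,.08);print(a,b,b-a)
E
python3 d.py
```

```text
t 9.95 p [ 0.4836 -0.0621  0.1984] q [0.685  0.7285 0.0011 0.0012] F [ 0.37 -0.2  -0.35] M [-0.035  0.115 -0.004] o 0.39751653141230914
[ 0.47960304 -0.0461636   0.07      ] [ 0.48038692 -0.05038252  0.08      ] [ 0.00078388 -0.00421891  0.01      ]
```

View pics/w10.png

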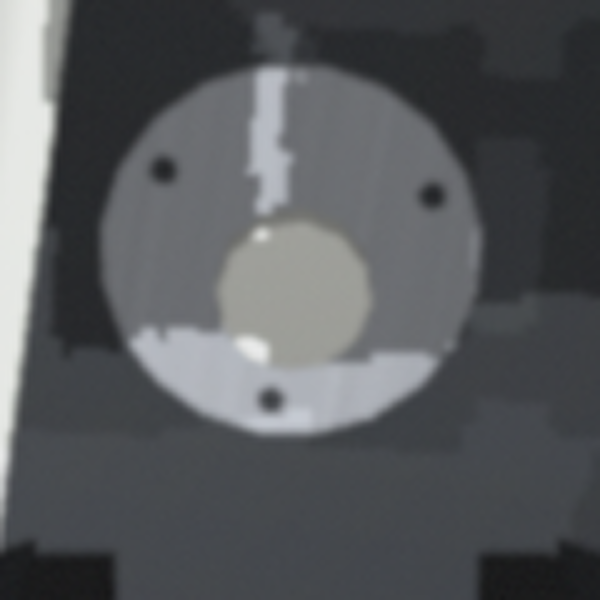

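The disc lies about 3–4 mm off centre towards -y. That is within tolerance, but I'll regrip and move it about 3.5 mm.

send_rows(moves=[0.005,0,0.03,0,0,0,0.01,0,0.06,0,0,0,0.01,0,0.085,0,0,0,0.01,0,0.097,0,0,0,0.01,0,0.099,0,0,0])

```text
clock: 10.42
tool_pos: [0.4801, -0.0506, 0.0956]
eef_rot: [0.684, 0.729, -0.002, -0.002]
contact_force: [-2.0, 1.3, 5.4]
opening: 0.398
```

send_rows(moves=[0,0,0,0,0,0,0,0,0,0,0,0,0,0,0,0,0,0,0,0,0,0,0,0,0,0,0,0,0,0], claw=0.7, grip_force=8)

```text
clock: 10.83
tool_pos: [0.4824, -0.0503, 0.0955]
eef_rot: [0.684, 0.729, 0.0, -0.001]
contact_force: [2.8, -0.9, 6.3]
opening: 0.263
```

```bash
python3 -c "
from h import *
s=st()
print(R.from_quat(s['eef_rot']).as_matrix().round(3))"
```

```text
t 10.8333 p [ 0.4824 -0.0503  0.0955] q [ 0.6841  0.7294  0.     -0.0008] F [ 2.76 -0.94  6.35] M [-0.111 -0.715 -0.012] o 0.26327751406573674
[[-0.064  0.998 -0.001]
 [ 0.998  0.064  0.001]
 [ 0.001 -0.001 -1.   ]]
```

send_rows(moves=[0,0,-0.001,0,0,0,0.001,0,-0.0015,0,0,0,0.0025,0,-0.0015,0,0,0,0.0035,0,-0.0015,0,0,0,0.0035,0,-0.0008,0,0,0])

```text
clock: 11.25
tool_pos: [0.4816, -0.0463, 0.0959]
eef_rot: [0.684, 0.73, -0.0, -0.001]
contact_force: [0.1, 0.3, 0.1]
opening: 0.266
```

send_rows(moves=[0,0,0.0003,0,0,0,0,0,0.0005,0,0,0,0,0,0.0005,0,0,0,0,0,0.0005,0,0,0,0,0,0.0005,0,0,0])

```text
clock: 11.67
tool_pos: [0.4815, -0.0463, 0.0955]
eef_rot: [0.684, 0.73, -0.0, -0.001]
contact_force: [0.4, -0.1, 3.0]
opening: 0.264
```

send_rows(moves=[0,0,0,0,0,0,0,0,0,0,0,0,0,0,0,0,0,0,0,0,-0.001,0,0,0,0,0,-0.005,0,0,0], claw=0.2)

```text
clock: 12.08
tool_pos: [0.4811, -0.0463, 0.1002]
eef_rot: [0.684, 0.73, -0.001, -0.002]
contact_force: [-0.3, -0.2, -0.7]
opening: 0.399
```

send_rows(moves=[0,0,-0.015,0,0,0,0,0,-0.04,0,0,0,-0.008,0,-0.07,0,0,0,-0.015,0,-0.095,0,0,0,-0.015,0,-0.1,0,0,0])

```text
clock: 12.5
tool_pos: [0.4848, -0.0632, 0.2037]
eef_rot: [0.685, 0.729, 0.001, 0.001]
contact_force: [-0.3, 0.2, 0.1]
opening: 0.399
```

send_rows(moves=[0,0,0,0,0,0,0,0,0,0,0,0,0,0,0,0,0,0,0,0,0,0,0,0,0,0,0,0,0,0])

```text
clock: 12.92
tool_pos: [0.4842, -0.0628, 0.2026]
eef_rot: [0.685, 0.729, 0.001, 0.0]
contact_force: [0.9, -0.1, -0.7]
opening: 0.402
```

```bash
cat > c.py <<'E'
from h import *
s=st();p=imaging.snapshot('wrist');save(p,'w11');im=p['image']
big=cv2.resize(im[130:250,200:320],None,fx=5,fy=5,interpolation=cv2.INTER_CUBIC);cv2.imwrite('pics/w12.png',cv2.cvtColor(big,cv2.COLOR_RGB2BGR))
import pickle;pickle.dump(dict(p),open('p.pkl','wb'))
for qn,z in [('white_disc',.07),('crystal',.07),('finger_tab',.11),('beam_end',.109)]:
  print(qn,[(round(e['score'],2),atz(p,e['point'][0]*512,e['point'][1]*384,z)) for e in imaging.pinpoint(qn,p)[:1]])
for n in ['top','side']:
  p=imaging.snapshot(n);save(p,n+'12')
  for qn,z in [('finger_tab',.11),('beam_end',.109),('knob_grip',.139)]:
    print(n,qn,[(round(e['score'],2),atz(p,e['point'][0]*512,e['point'][1]*384,z)) for e in imaging.pinpoint(qn,p)[:1]])
E
python3 c.py
```

```text
t 12.9167 p [ 0.4842 -0.0628  0.2026] q [6.845e-01 7.290e-01 7.000e-04 5.000e-04] F [ 0.87 -0.13 -0.66] M [-0.048  0.079 -0.022] o 0.40245361288245646
white_disc [(0.59, array([ 0.4796671 , -0.05202688,  0.07      ]))]
crystal [(0.66, array([ 0.48100105, -0.05175177,  0.07      ]))]
finger_tab [(0.74, array([ 0.52963423, -0.1727626 ,  0.11      ]))]
beam_end []
top finger_tab []
top beam_end []
top knob_grip []
side finger_tab [(0.56, array([ 0.52962766, -0.16248063,  0.11      ]))]
side beam_end [(0.68, array([ 0.54400087, -0.13567401,  0.109     ]))]
side knob_grip [(0.4, array([ 0.54572661, -0.13764758,  0.139     ]))]
```

View pics/w12.png

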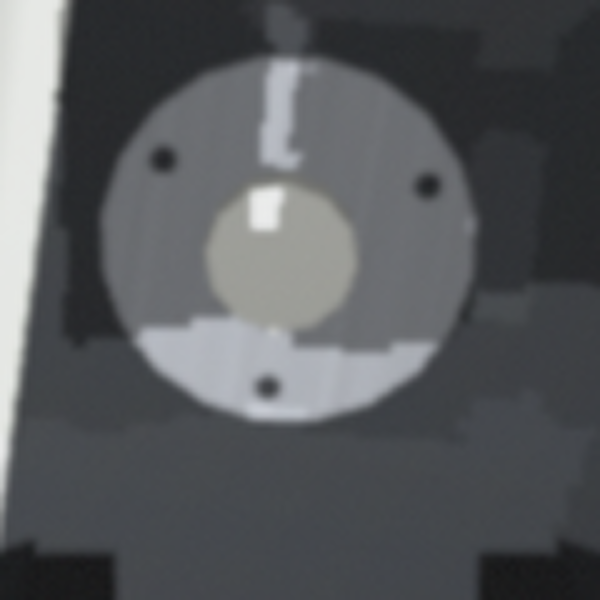

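View pics/w11.png

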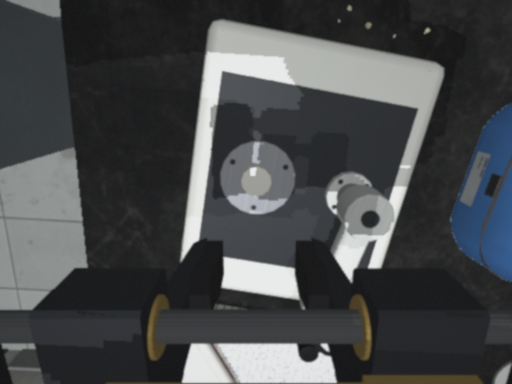

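```bash
python3 - <<'E'
from h import *
import pickle;p=pickle.load(open('p.pkl','rb'))
a=atz(p,257.7,177.7,.07);b=atz(p,256.3,181.5,.08);print(a,b,b-a)
post=atz(p,370,219,.123);print('post',post,np.linalg.norm((post-a)[:2]),np.degrees(np.arctan2(post[1]-a[1],post[0]-a[0])))
print('peg',atz(p,310,354,.122))
E
```

```text
[ 0.48238402 -0.04953053  0.07      ] [ 0.48135433 -0.05002887  0.08      ] [-0.00102969 -0.00049833  0.01      ]
post [ 0.55688052 -0.05911905  0.123     ] 0.07511104577188638 -7.334273915787951
peg [ 0.52991278 -0.17138853  0.122     ]
```

The disc is now 1.1 mm from the crystal. The peg is at (0.530,-0.172) and the arm angle is about 1.46 rad. Next I'll straddle the peg.

send_rows(moves=[-0.02,0.006,0,0,0,4,-0.05,0.016,0,0,0,8,-0.08,0.026,0,0,0,12,-0.105,0.035,0,0,0,17,-0.113,0.038,0,0,0,17])

```text
clock: 13.98
tool_pos: [0.531, -0.1787, 0.2042]
eef_rot: [0.787, 0.616, 0.001, 0.003]
contact_force: [-0.5, -0.7, 0.4]
opening: 0.4
```

send_rows(moves=[0,0,0,0,0,0,0,0,0,0,0,0,0,0,0,0,0,0,0,0,0,0,0,0,0,0,0,0,0,0])

```text
clock: 14.4
tool_pos: [0.5308, -0.177, 0.2042]
eef_rot: [0.787, 0.617, 0.002, 0.003]
contact_force: [0.3, -0.6, -0.3]
opening: 0.403
```

```bash
python3 -c "
from h import *
s=st();p=imaging.snapshot('wrist');save(p,'w13');print(totool(np.array([.5292,-.174,.127])-s['tool_pos']));print(R.from_quat(s['eef_rot']).as_matrix().round(3),proj(p,[.53,-.172,.122]))
d=imaging.pinpoint('finger_tab',p)[:1];print(d and atz(p,d[0]['point'][0]*512,d[0]['point'][1]*384,.11))"
```

```text
t 14.4 p [ 0.5308 -0.177   0.2042] q [0.7866 0.6174 0.0016 0.0028] F [ 0.3  -0.58 -0.32] M [-0.028  0.043  0.009] o 0.4031597804178664
[ 0.00262244 -0.00272804  0.07720078]
[[ 0.238  0.971  0.006]
 [ 0.971 -0.238 -0.003]
 [-0.001  0.006 -1.   ]] [[256.08191376 209.26362552]]
[ 0.52699729 -0.17433839  0.11      ]
```

View pics/w13.png

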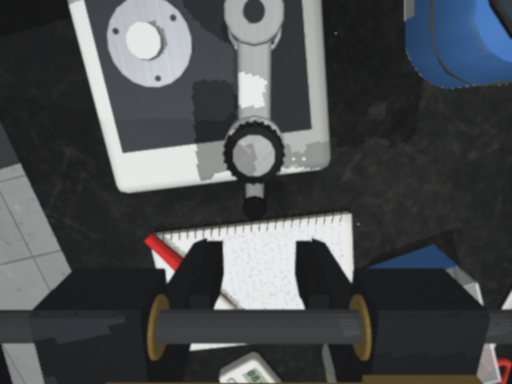

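The peg is at (255,206), close to the predicted position, with the knob behind it. I'll go down around it.

send_rows(moves=[0.001,-0.001,0.02,0,0,0,0.003,-0.002,0.045,0,0,0,0.003,-0.002,0.065,0,0,0,0.003,-0.002,0.075,0,0,0,0.003,-0.002,0.077,0,0,0])

```text
clock: 14.92
tool_pos: [0.5291, -0.1737, 0.1256]
eef_rot: [0.787, 0.617, 0.001, 0.002]
contact_force: [0.4, 0.4, -0.5]
opening: 0.398
```

```bash
python3 -c "
from h import *
s=st();p=imaging.snapshot('wrist');save(p,'w14');print(R.from_quat(s['eef_rot']).as_matrix().round(3),proj(p,[[.53,-.172,.122],s['tool_pos']]))
s=st()"
```

```text
t 14.9167 p [ 0.5291 -0.1737  0.1256] q [7.867e-01 6.173e-01 5.000e-04 1.600e-03] F [ 0.42  0.42 -0.48] M [-0.039  0.083 -0.023] o 0.398381567414276
[[ 0.238  0.971  0.003]
 [ 0.971 -0.238 -0.002]
 [-0.001  0.003 -1.   ]] [[261.27085073 277.42277971]
 [260.22352542 285.88081486]]
t 14.9667 p [ 0.5296 -0.1741  0.1264] q [0.7868 0.6172 0.0009 0.0023] F [-0.82  0.06  0.38] M [-0.035  0.117  0.012] o 0.3975306346100237
```

View pics/w14.png

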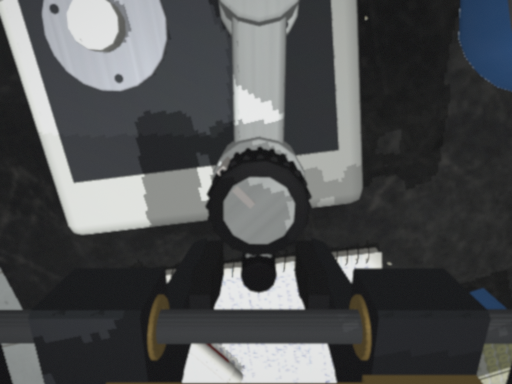

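The peg at (259,275) is centred between the fingers. I'll narrow the opening and sweep clockwise about the post.

send_rows(moves=[0,0,0,0,0,0,0.0004,-0.0103,0,0,0,5,0.0022,-0.0225,0,0,0,11,0.0052,-0.0345,0,0,0,17,0.0094,-0.0461,0,0,0,23], claw=0.45)

```text
clock: 15.38
tool_pos: [0.4888, -0.1554, 0.1277]
eef_rot: [0.895, 0.445, 0.003, 0.005]
contact_force: [1.8, -1.5, -2.2]
opening: 0.274
```

```bash
cat > sw.py <<'E'
from h import *
s=st();C=np.array([.557,-.0592,s['tool_pos'][2]])
v=totool(C-s['tool_pos']);m=R.from_quat(s['eef_rot']).as_matrix();ya=np.degrees(np.arctan2(m[1,1],m[0,1]))
d=s['tool_pos']-C;a=np.degrees(np.arctan2(d[1],d[0]))%360-172.7
print('post in tool',v.round(4),'tool yaw arm-angle',ya,a,'ideal yaw',a-97.3, 'r',np.hypot(d[0],d[1]),'q7',s['q'][6]);print(m[:,2].round(3))
E
python3 sw.py
```

```text
t 15.3833 p [ 0.4888 -0.1554  0.1277] q [0.8955 0.445  0.0034 0.0045] F [ 1.75 -1.46 -2.22] M [-0.314 -0.296 -0.097] o 0.27404724534529984
post in tool [ 0.1179 -0.0038  0.0002] tool yaw arm-angle -37.14787749087404 61.982933761762524 ideal yaw -35.31706623823747 r 0.11791236085548941 q7 -0.22413905417691365
[ 0.01  -0.005 -1.   ]
```

send_rows(moves=[0.0002,-0.0123,0,0,0,6,0.0018,-0.0246,0,0,0,12,0.0046,-0.0367,0,0,0,18,0.0087,-0.0483,0,0,0,24,0.0139,-0.0595,0,0,0,30])

```text
clock: 15.8
tool_pos: [0.4511, -0.1098, 0.1287]
eef_rot: [0.981, 0.195, 0.007, 0.005]
contact_force: [1.1, -3.0, 2.0]
opening: 0.277
```

```bash
python3 sw.py; python3 -c "
from h import *
print(r.get_state()['q'].round(3) if hasattr(r.get_state()['q'],'round') else r.get_state()['q'])"
```

```text
t 15.8 p [ 0.4511 -0.1098  0.1287] q [0.9809 0.1945 0.0066 0.0052] F [ 1.08 -2.97  1.98] M [-0.584  0.098 -0.047] o 0.2768135733003236
post in tool [ 0.1172 -0.0064  0.0012] tool yaw arm-angle -67.56737705865733 32.83679223904181 ideal yaw -64.46320776095818 r 0.11739466072530076 q7 -0.5512055117965106
[ 0.015 -0.008 -1.   ]
[ 0.033  0.746  0.167  2.18  -0.485  0.233 -0.551]
```

send_rows(moves=[0,-0.0123,0,0.3,-0.2,5,0.0013,-0.0245,0.001,0.6,-0.5,11,0.0037,-0.0365,0.001,0.7,-0.6,17,0.0075,-0.048,0.001,0.7,-0.6,22,0.0115,-0.057,0.001,0.7,-0.6,27])

```text
clock: 16.22
tool_pos: [0.4409, -0.053, 0.1284]
eef_rot: [0.999, -0.043, 0.003, -0.001]
contact_force: [-1.2, -2.2, 1.7]
opening: 0.273
```

```bash
python3 sw.py; python3 -c "
from h import *
print(np.round(r.get_state()['q'],3))
p=imaging.snapshot('side');save(p,'s15');cv2.imwrite('pics/s15b.png',cv2.resize(cv2.imread('pics/s15.png')[80:200,230:390],None,fx=4.5,fy=4.5))"
```

```text
t 16.2167 p [ 0.4409 -0.053   0.1284] q [ 0.9991 -0.0426  0.0032 -0.0011] F [-1.17 -2.24  1.72] M [-0.573  0.387 -0.097] o 0.27284920103746824
post in tool [ 0.1162 -0.0037  0.0007] tool yaw arm-angle -94.87851829267404 4.242861001448176 ideal yaw -93.05713899855182 r 0.11630815662737973 q7 -0.8722386338598435
[ 0.006  0.002 -1.   ]
[-0.124  0.746  0.231  2.231 -0.752  0.233 -0.872]
```

View pics/s15b.png

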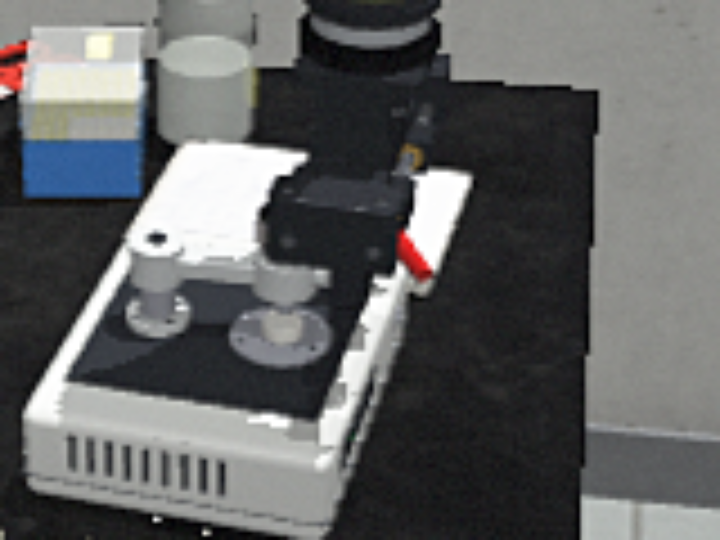

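The arm is nearly over the disc. I'll push it gently to the stop.

send_rows(moves=[0,-0.003,0,0,0,1,0,-0.006,0,0,0,2,0,-0.009,0,0,0,2,0,-0.0115,0,0,0,2,0,-0.013,0,0,0,2])

```text
clock: 16.68
tool_pos: [0.4422, -0.0417, 0.1287]
eef_rot: [0.998, -0.062, 0.004, 0.001]
contact_force: [-2.5, -13.2, 1.5]
opening: 0.274
```

```bash
python3 sw.py
```

```text
t 16.6833 p [ 0.4422 -0.0417  0.1287] q [ 9.981e-01 -6.200e-02  4.100e-03  9.000e-04] F [ -2.52 -13.17   1.5 ] M [-2.744  0.819 -0.009] o 0.27384587905549745
post in tool [0.1161 0.0031 0.001 ] tool yaw arm-angle -97.1091492463581 -1.361262076028055 ideal yaw -98.66126207602805 r 0.11612756168455904 q7 -0.9127626600092913
[ 0.008 -0.002 -1.   ]
```

It is at the stop, with 13 N resisting. I'll re-centre and rise clear.

send_rows(moves=[0,0.002,0,0,0,0,0,0.003,0,0,0,0,0,0.003,0,0,0,0,0,0.003,-0.015,0,0,0,0,0.003,-0.035,0,0,0], claw=0.3)

```text
clock: 17.1
tool_pos: [0.4409, -0.0438, 0.1632]
eef_rot: [0.998, -0.061, 0.002, -0.0]
contact_force: [0.9, 0.5, 1.0]
opening: 0.346
```

send_rows(moves=[-0.005,0,-0.03,0,0,-4,-0.015,0,-0.06,0,0,-11,-0.02,0,-0.07,0,0,-18,-0.02,0,-0.07,0,0,-25,-0.02,0,-0.07,0,0,-32], claw=-0.2)

```text
clock: 17.52
tool_pos: [0.421, -0.0404, 0.2341]
eef_rot: [0.975, 0.22, 0.003, 0.0]
contact_force: [-0.3, -0.6, -0.4]
opening: 0.599
```

```bash
python3 sw.py; python3 -c "
from h import *
print(np.round(r.get_state()['q'],3))
p=imaging.snapshot('wrist');save(p,'w16')
for qn,z in [('finger_tab',.11),('beam_end',.109),('knob_grip',.139)]:
    print(qn,[(round(e['score'],2),atz(p,e['point'][0]*512,e['point'][1]*384,z)) for e in imaging.pinpoint(qn,p)[:1]])
st()
"
```

```text
t 17.5167 p [ 0.421  -0.0404  0.2341] q [9.755e-01 2.200e-01 3.400e-03 3.000e-04] F [-0.25 -0.57 -0.41] M [-0.044  0.15   0.069] o 0.5994102518297016
post in tool [0.1147 0.0754 0.0009] tool yaw arm-angle -64.57818451571401 -0.5924491951274149 ideal yaw -97.89244919512741 r 0.13726484328000652 q7 -0.6818710808534344
[ 0.007  0.001 -1.   ]
[-0.26   0.521  0.379  2.203 -0.416  0.478 -0.682]
finger_tab [(0.7, array([ 0.4413749 , -0.04539358,  0.11      ]))]
beam_end [(0.55, array([ 0.48217571, -0.05098931,  0.109     ]))]
knob_grip [(0.6, array([ 0.48321499, -0.04930002,  0.139     ]))]
t 17.7167 p [ 0.4208 -0.0409  0.2331] q [9.767e-01 2.148e-01 2.400e-03 2.000e-04] F [ 0.08 -0.57 -0.29] M [-0.048  0.179 -0.027] o 0.5940769651747562
```

View pics/w16.png

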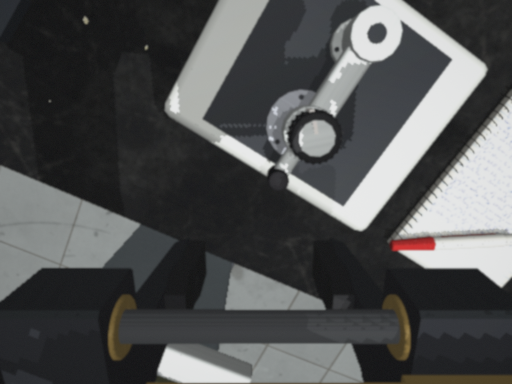

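The arm is over the disc, with the knob at (315,135) in this picture and at about (0.4826,-0.0498) in the world. I'll move above the knob and turn the wrist anticlockwise, so there is room for a long clockwise turn.

send_rows(moves=[0.01,0.007,0,0,0,-7,0.025,0.016,0,0,0,-14,0.04,0.026,0,0,0,-21,0.05,0.033,0,0,0,-28,0.052,0.0345,0,0,0,-35], claw=-0.05)

```text
clock: 18.13
tool_pos: [0.485, -0.0505, 0.233]
eef_rot: [0.866, 0.5, 0.003, 0.002]
contact_force: [0.5, -0.2, -0.6]
opening: 0.524
```

send_rows(moves=[0,0,0,0,0,-7,0,0,0,0,0,-14,0,0,0,0,0,-21,0,0,0,0,0,-28,0,0,0,0,0,-35])

```text
clock: 18.55
tool_pos: [0.4847, -0.0504, 0.2325]
eef_rot: [0.674, 0.738, 0.002, 0.002]
contact_force: [-1.0, -0.1, -0.3]
opening: 0.524
```

send_rows(moves=[0,0,0,0,0,-7,0,0,0,0,0,-14,0,0,0,0,0,-21,0,0,0,0,0,-28,0,0,0,0,0,-35])

```text
clock: 18.97
tool_pos: [0.4845, -0.0504, 0.232]
eef_rot: [0.42, 0.908, 0.001, 0.002]
contact_force: [0.4, -0.1, -1.4]
opening: 0.525
```

```bash
cat > k.py <<'E'
from h import *
s=st();K=np.array([.4826,-.0498,.155]);print('to knob, tool',totool(K-s['tool_pos']).round(4))
m=R.from_quat(s['eef_rot']).as_matrix();t=np.cross(m[:,2],[0,0,-1]);print('yaw',np.degrees(np.arctan2(m[1,1],m[0,1])),'tilt fix deg',np.degrees(m.T@t).round(2),'q',np.round(s['q'],2))
E
python3 k.py
```

```text
t 18.9667 p [ 0.4845 -0.0504  0.232 ] q [0.4198 0.9076 0.001  0.0016] F [ 0.36 -0.12 -1.43] M [-0.005  0.002  0.043] o 0.5251571497609512
to knob, tool [ 0.0018 -0.0013  0.077 ]
yaw 40.362114472728685 tilt fix deg [0.18 0.12 0.  ] q [ 0.11  0.56 -0.16  2.01  0.15  0.58  0.56]
```

send_rows(moves=[0.001,0,0,0,0,-7,0.002,-0.001,0,0,0,-14,0.002,-0.001,0,0,0,-21,0.002,-0.001,0,0,0,-28,0.002,-0.001,0,0,0,-35])

```text
clock: 19.38
tool_pos: [0.4821, -0.0495, 0.2314]
eef_rot: [0.126, 0.992, 0.0, 0.001]
contact_force: [-0.5, -0.9, 0.3]
opening: 0.524
```

send_rows(moves=[0,0,0.01,0,0,-7,0,0,0.02,0,0,-14,0,0,0.025,0,0,-21,0,0,0.03,0,0,-28,0,0,0.03,0,0,-35])

```text
clock: 19.8
tool_pos: [0.4813, -0.0495, 0.2]
eef_rot: [-0.18, 0.984, 0.0, -0.001]
contact_force: [0.2, 0.2, 1.0]
opening: 0.525
```

send_rows(moves=[0,0,0,0,0,0,0,0,0,0,0,0,0,0,0,0,0,0,0,0,0,0,0,0,0,0,0,0,0,0])

```text
clock: 20.22
tool_pos: [0.4813, -0.0495, 0.2001]
eef_rot: [-0.179, 0.984, 0.0, -0.001]
contact_force: [0.3, 0.2, -0.4]
opening: 0.526
```

```bash
python3 k.py; python3 -c "
from h import *
p=imaging.snapshot('wrist');save(p,'w17');s=r.get_state()
print(proj(p,[[.4826,-.0498,.15],[*s['tool_pos'][:2],.15]]))
for qn,z in [('knob_grip',.139)]:
    print(qn,[(round(e['score'],2),atz(p,e['point'][0]*512,e['point'][1]*384,z)) for e in imaging.pinpoint(qn,p)[:1]])
c=cloud(p,p['depth']>0);c=c[(np.hypot(c[:,0]-.4826,c[:,1]+.05)<.02)&(c[:,2]>.13)];t=np.median(c[:,2]);print('knob top',t,len(c));c=c[c[:,2]>t-.004];print(cv2.minEnclosingCircle((c[:,:2]*1e3).astype(np.float32)),c.mean(0))
"
```

```text
t 20.2167 p [ 0.4813 -0.0495  0.2001] q [-1.790e-01  9.839e-01  3.000e-04 -6.000e-04] F [ 0.3   0.23 -0.44] M [ 0.038 -0.012 -0.033] o 0.5258264706095532
to knob, tool [-0.0011 -0.0008  0.0451]
yaw 110.61790300474651 tilt fix deg [ 0.05 -0.06  0.  ] q [ 0.31  0.65 -0.48  2.04  0.53  0.58  1.39]
[[255.63851937 237.09689671]
 [256.94622376 235.31770907]]
knob_grip [(0.84, array([ 0.47986743, -0.0497347 ,  0.139     ]))]
knob top 0.1497730680235061 2981
((481.3216247558594, -50.437068939208984), 18.67770767211914) [ 0.48015251 -0.05104072  0.15260306]
```

View pics/w17.png

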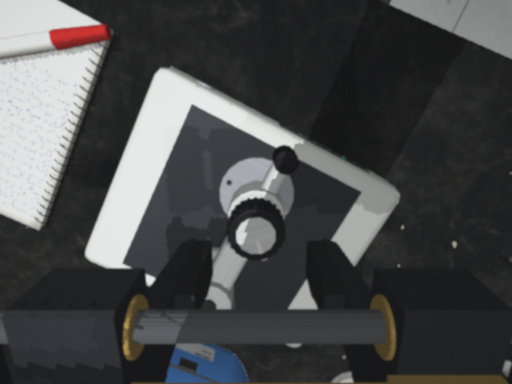

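The knob top face at (256,235) lines up with the TCP axis. I'll descend and grip it.

send_rows(moves=[0,0,0.01,0,0,0,0,0,0.025,0,0,0,0,0,0.038,0,0,0,0,0,0.0445,0,0,0,0,0,0.0445,0,0,0])

```text
clock: 20.73
tool_pos: [0.4806, -0.0494, 0.1547]
eef_rot: [-0.179, 0.984, 0.0, -0.002]
contact_force: [-0.4, -0.3, -0.5]
opening: 0.524
```

```bash
python3 k.py; python3 -c "
from h import *
p=imaging.snapshot('wrist');save(p,'w18');s=r.get_state();print(proj(p,[[.4826,-.0498,.15],[*s['tool_pos'][:2],.15]]))"
```

```text
t 20.7333 p [ 0.4806 -0.0494  0.1547] q [-1.793e-01  9.838e-01  4.000e-04 -1.700e-03] F [-0.35 -0.26 -0.45] M [ 0.038 -0.022  0.021] o 0.5240878430010979
to knob, tool [-0.0017 -0.0011 -0.0003]
yaw 110.66091859302095 tilt fix deg [ 0.08 -0.18  0.  ] q [ 0.26  0.72 -0.4   2.08  0.61  0.47  1.32]
[[254.04155122 282.12978232]
 [256.29836803 279.4940081 ]]
```

View pics/w18.png

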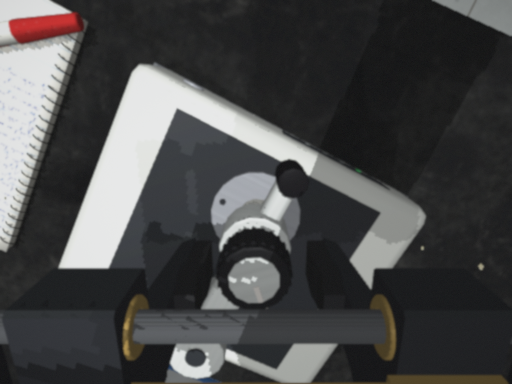

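The knob face is at (252,282), about 2 mm off the TCP. I'll shift by that much and close.

send_rows(moves=[-0.0015,-0.0018,0,0,0,0,-0.0015,-0.0018,0,0,0,0,-0.0015,-0.0018,0,0,0,0,-0.0015,-0.0018,0,0,0,0,-0.0015,-0.0018,0,0,0,0], claw=0.4, grip_force=18)

```text
clock: 21.2
tool_pos: [0.4837, -0.0506, 0.1559]
eef_rot: [-0.179, 0.984, 0.0, -0.0]
contact_force: [1.5, -0.1, 1.9]
opening: 0.368
```

```bash
python3 k.py
```

```text
t 21.2 p [ 0.4837 -0.0506  0.1559] q [-1.792e-01  9.838e-01  2.000e-04 -3.000e-04] F [ 1.51 -0.14  1.89] M [-0.092 -0.13  -0.049] o 0.3680771440432252
to knob, tool [0.0007 0.0011 0.0009]
yaw 110.6506239684734 tilt fix deg [ 0.03 -0.03  0.  ] q [ 0.26  0.72 -0.4   2.07  0.6   0.47  1.33]
```

send_rows(moves=[0,0,0,0,0,5,0,0,0.0002,0,0,11,0,0,0.0004,0,0,18,0,0,0.0005,0,0,25,0,0,0.0006,0,0,31])

```text
clock: 21.62
tool_pos: [0.4838, -0.0512, 0.1554]
eef_rot: [0.093, 0.996, -0.0, -0.0]
contact_force: [1.0, -1.9, -0.9]
opening: 0.37
```

```bash
python3 k.py; python3 -c "
from h import *
p=imaging.snapshot('wrist');save(p,'w19')"
```

```text
t 21.6167 p [ 0.4838 -0.0512  0.1554] q [ 9.330e-02  9.956e-01 -2.000e-04 -1.000e-04] F [ 0.98 -1.87 -0.88] M [-0.333 -0.17   0.082] o 0.3701224189828156
to knob, tool [0.0015 0.0011 0.0004]
yaw 79.29707667582345 tilt fix deg [-0.03 -0.01  0.  ] q [ 0.17  0.7  -0.26  2.07  0.42  0.41  0.97]
```

View pics/w19.png

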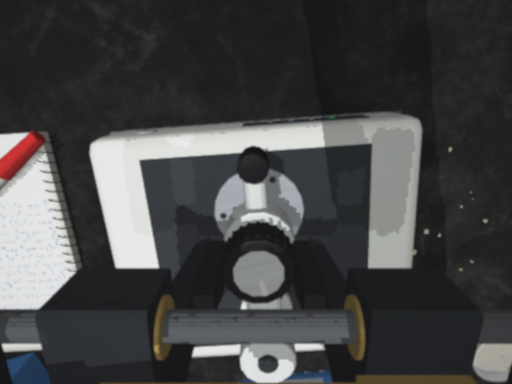

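The grip holds and the knob turns, with moment z at about +0.08. I'll continue in smaller steps.

send_rows(moves=[0,0,0,0,0,3,0,0,0.0001,0,0,6,0,0,0.0002,0,0,9,0,0,0.0003,0,0,12,0,0,0.0003,0,0,14])

```text
clock: 22.08
tool_pos: [0.4838, -0.0516, 0.1552]
eef_rot: [0.216, 0.976, -0.001, -0.0]
contact_force: [0.1, -2.3, -1.2]
opening: 0.368
```

```bash
python3 k.py
```

```text
t 22.0833 p [ 0.4838 -0.0516  0.1552] q [ 2.160e-01  9.764e-01 -6.000e-04 -0.000e+00] F [ 0.08 -2.28 -1.22] M [-0.297 -0.161  0.121] o 0.3675192750125317
to knob, tool [0.0018 0.0011 0.0002]
yaw 65.04612686803017 tilt fix deg [-0.07  0.01  0.  ] q [ 0.13  0.7  -0.19  2.07  0.33  0.4   0.81]
```

send_rows(moves=[0,0,0,0,0,2,0,0,0.0001,0,0,4,0,0,0.0001,0,0,6,0,0,0.0002,0,0,8,0,0,0.0002,0,0,10])

```text
clock: 22.5
tool_pos: [0.4838, -0.0518, 0.1551]
eef_rot: [0.302, 0.953, -0.001, 0.0]
contact_force: [0.0, -1.8, 0.7]
opening: 0.365
```

```bash
python3 k.py
```

```text
t 22.5 p [ 0.4838 -0.0518  0.1551] q [ 3.018e-01  9.534e-01 -7.000e-04  1.000e-04] F [ 0.05 -1.85  0.73] M [-0.399 -0.109  0.111] o 0.36475410127083413
to knob, tool [0.0021 0.0009 0.0001]
yaw 54.8714493340875 tilt fix deg [-0.08  0.03  0.  ] q [ 0.1   0.7  -0.15  2.08  0.26  0.38  0.7 ]
```

send_rows(moves=[0,0,0,0,0,2,0,0,0.0001,0,0,4,0,0,0.0002,0,0,6,0,0,0.0002,0,0,8,0,0,0.0003,0,0,10])

```text
clock: 22.92
tool_pos: [0.4837, -0.0519, 0.1549]
eef_rot: [0.385, 0.923, -0.001, 0.0]
contact_force: [-0.6, -2.4, 4.7]
opening: 0.366
```

```bash
python3 k.py
```

```text
t 22.9167 p [ 0.4837 -0.0519  0.1549] q [ 3.853e-01  9.228e-01 -9.000e-04  2.000e-04] F [-0.64 -2.41  4.69] M [-0.532  0.051  0.075] o 0.36600462461740074
to knob, tool [ 0.0023  0.0007 -0.0001]
yaw 44.670311634894006 tilt fix deg [-0.08  0.06  0.  ] q [ 0.08  0.7  -0.11  2.08  0.19  0.38  0.6 ]
```

send_rows(moves=[0,0,0,0,0,2,0,0,0.0001,0,0,4,0,0,0.0002,0,0,6,0,0,0.0002,0,0,8,0,0,0.0003,0,0,10])

```text
clock: 23.33
tool_pos: [0.4837, -0.0521, 0.1548]
eef_rot: [0.466, 0.885, -0.001, 0.0]
contact_force: [-1.3, -3.1, 5.9]
opening: 0.372
```

```bash
python3 k.py
```

```text
t 23.3333 p [ 0.4837 -0.0521  0.1548] q [ 4.659e-01  8.848e-01 -9.000e-04  4.000e-04] F [-1.35 -3.06  5.88] M [-0.643  0.166  0.106] o 0.37180234029462517
to knob, tool [ 0.0025  0.0004 -0.0002]
yaw 34.460850716605826 tilt fix deg [-0.07  0.09  0.  ] q [ 0.05  0.7  -0.06  2.08  0.12  0.37  0.49]
```

Fz shows about 6 N of lean. I'll stop following down and ease up slightly.

send_rows(moves=[0,0,-0.0003,0,0,2,0,0,-0.0003,0,0,4,0,0,-0.0003,0,0,6,0,0,-0.0003,0,0,8,0,0,-0.0003,0,0,10])

```text
clock: 23.75
tool_pos: [0.4836, -0.0522, 0.1549]
eef_rot: [0.543, 0.84, -0.001, 0.0]
contact_force: [0.3, -1.8, -0.5]
opening: 0.368
```

```bash
python3 k.py
```

```text
t 23.75 p [ 0.4836 -0.0522  0.1549] q [ 5.428e-01  8.399e-01 -1.100e-03  3.000e-04] F [ 0.28 -1.81 -0.47] M [-0.651  0.092  0.103] o 0.36787046335573
to knob, tool [ 0.0026  0.0001 -0.0001]
yaw 24.25340227974282 tilt fix deg [-0.08  0.09  0.  ] q [ 0.03  0.7  -0.02  2.08  0.05  0.36  0.39]
```

```bash
python3 -c "
from h import *
p=imaging.snapshot('wrist');save(p,'w20')
a=[cv2.imread('pics/%s.png'%n)[215:315,205:305] for n in ['w18','w19','w20']]
cv2.imwrite('pics/cmp.png',cv2.resize(np.hstack(a),None,fx=2.6,fy=2.6,interpolation=cv2.INTER_CUBIC))"
```

```text
(no output)
```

View pics/cmp.png

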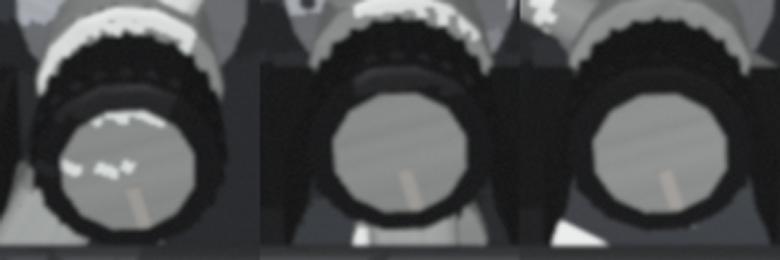

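The top mark keeps the same place in the tool view in all three crops, so the knob turns with the fingers. Continuing.

send_rows(moves=[0,0,0,0,0,2,0,0,0,0,0,4,0,0,0.0001,0,0,6,0,0,0.0001,0,0,8,0,0,0.0001,0,0,10])

```text
clock: 24.22
tool_pos: [0.4834, -0.0523, 0.1548]
eef_rot: [0.616, 0.788, -0.001, 0.0]
contact_force: [-0.6, -3.0, 0.2]
opening: 0.367
```

```bash
python3 k.py
```

```text
t 24.2167 p [ 0.4834 -0.0523  0.1548] q [ 6.159e-01  7.878e-01 -1.100e-03  4.000e-04] F [-0.61 -2.98  0.23] M [-0.756  0.177  0.132] o 0.36669015073357303
to knob, tool [ 0.0027 -0.0002 -0.0002]
yaw 13.96882675238338 tilt fix deg [-0.08  0.11  0.  ] q [-0.    0.7   0.02  2.08 -0.03  0.36  0.28]
```

send_rows(moves=[0,0,0,0,0,2,0,0,0,0,0,4,0,0,0.0001,0,0,6,0,0,0.0001,0,0,8,0,0,0.0001,0,0,10])

```text
clock: 24.63
tool_pos: [0.4833, -0.0524, 0.1547]
eef_rot: [0.683, 0.73, -0.001, 0.0]
contact_force: [-0.2, -3.4, 1.0]
opening: 0.37
```

```bash
python3 k.py
```

```text
t 24.6333 p [ 0.4833 -0.0524  0.1547] q [ 6.835e-01  7.300e-01 -1.200e-03  4.000e-04] F [-0.17 -3.4   0.98] M [-0.796  0.337  0.176] o 0.3702679939437493
to knob, tool [ 0.0026 -0.0005 -0.0003]
yaw 3.7678244343052114 tilt fix deg [-0.08  0.13  0.  ] q [-0.03  0.7   0.06  2.08 -0.1   0.36  0.18]
```

send_rows(moves=[0,0,0,0,0,1,0,0,0,0,0,2,0,0,0,0,0,3,0,0,0,0,0,4,0,0,0,0,0,5])

```text
clock: 25.05
tool_pos: [0.4832, -0.0524, 0.1547]
eef_rot: [0.715, 0.699, -0.001, 0.0]
contact_force: [-1.1, -3.3, 1.5]
opening: 0.369
```

```bash
python3 k.py
```

```text
t 25.05 p [ 0.4832 -0.0524  0.1547] q [ 7.152e-01  6.989e-01 -1.300e-03  4.000e-04] F [-1.12 -3.27  1.54] M [-0.763  0.363  0.033] o 0.36878227139930186
to knob, tool [ 0.0025 -0.0007 -0.0003]
yaw -1.326937467025293 tilt fix deg [-0.07  0.13  0.  ] q [-0.04  0.7   0.08  2.08 -0.14  0.36  0.13]
```

send_rows(moves=[0,0,0,0,0,1,0,0,0,0,0,2,0,0,0,0,0,3,0,0,0,0,0,4,0,0,0,0,0,5])

```text
clock: 25.47
tool_pos: [0.4831, -0.0524, 0.1546]
eef_rot: [0.746, 0.666, -0.001, 0.0]
contact_force: [-1.0, -3.9, 1.3]
opening: 0.37
```

```bash
python3 k.py
```

```text
t 25.4667 p [ 0.4831 -0.0524  0.1546] q [ 7.457e-01  6.663e-01 -1.300e-03  4.000e-04] F [-0.99 -3.89  1.34] M [-0.804  0.35   0.164] o 0.3696999892883783
to knob, tool [ 0.0025 -0.0008 -0.0004]
yaw -6.433639746347718 tilt fix deg [-0.07  0.14  0.  ] q [-0.05  0.7   0.1   2.09 -0.18  0.36  0.08]
```

send_rows(moves=[0,0,0,0,0,1,0,0,0,0,0,2,0,0,0,0,0,3,0,0,0,0,0,4,0,0,0,0,0,5])

```text
clock: 25.88
tool_pos: [0.4831, -0.0524, 0.1546]
eef_rot: [0.775, 0.633, -0.001, 0.0]
contact_force: [-1.1, -3.2, 0.4]
opening: 0.371
```

```bash
python3 k.py
```

```text
t 25.8833 p [ 0.4831 -0.0524  0.1546] q [ 7.745e-01  6.325e-01 -1.300e-03  4.000e-04] F [-1.09 -3.19  0.42] M [-0.684  0.478  0.139] o 0.37103640171646757
to knob, tool [ 0.0024 -0.001  -0.0004]
yaw -11.525876841328907 tilt fix deg [-0.06  0.14  0.  ] q [-0.06  0.7   0.12  2.09 -0.21  0.36  0.03]
```

```bash
cat > m.py <<'E'
from h import *
L=[];F=[]
for i in range(4):
    s=r.get_state();L.append(s['moment'][2]);F.append(s['contact_force'][2])
    if i<3: imaging.snapshot('side')
m=R.from_quat(s['eef_rot']).as_matrix();print('t',s['clock'],'yaw',round(np.degrees(np.arctan2(m[1,1],m[0,1])),1),'Mz',np.round(L,3),np.mean(L).round(3),'Fz',np.round(F,1),'pos',np.round(s['tool_pos'],4),'o',round(s['opening'],3))
E
python3 m.py
```

```text
t 26.0333 yaw -11.5 Mz [0.139 0.096 0.061 0.079] 0.094 Fz [0.4 1.4 0.5 1.1] pos [ 0.4831 -0.0524  0.1546] o 0.37
```

send_rows(moves=[0,0,0,0,0,1,0,0,0,0,0,2,0,0,0,0,0,3,0,0,0,0,0,4,0,0,0,0,0,5])

```text
clock: 26.45
tool_pos: [0.483, -0.0523, 0.1546]
eef_rot: [0.802, 0.598, -0.001, 0.0]
contact_force: [-0.9, -3.0, 0.7]
opening: 0.37
```

```bash
python3 m.py
```

```text
t 26.6 yaw -16.5 Mz [0.14  0.069 0.02  0.051] 0.07 Fz [0.7 1.3 0.5 1.2] pos [ 0.483  -0.0523  0.1546] o 0.366
```

send_rows(moves=[0,0,0,0,0,1,0,0,0,0,0,2,0,0,0,0,0,3,0,0,0,0,0,4,0,0,0,0,0,5])

```text
clock: 27.02
tool_pos: [0.4829, -0.0523, 0.1546]
eef_rot: [0.827, 0.562, -0.001, 0.0]
contact_force: [-1.0, -3.3, 1.7]
opening: 0.369
```

```bash
python3 m.py
```

```text
t 27.1667 yaw -21.5 Mz [ 0.032 -0.07  -0.051 -0.051] -0.035 Fz [1.7 1.3 0.8 0.9] pos [ 0.4829 -0.0523  0.1546] o 0.373
```

The torque has fallen past zero, which fits the clutch passing its first notch. Two more small steps to see it rise again.

send_rows(moves=[0,0,0,0,0,1,0,0,0,0,0,2,0,0,0,0,0,3,0,0,0,0,0,4,0,0,0,0,0,5])

```text
clock: 27.58
tool_pos: [0.4828, -0.0523, 0.1546]
eef_rot: [0.851, 0.525, -0.001, 0.0]
contact_force: [-2.1, -2.6, 1.7]
opening: 0.366
```

```bash
python3 m.py
```

```text
t 27.7333 yaw -26.5 Mz [-0.026 -0.048 -0.037 -0.056] -0.042 Fz [1.7 1.1 1.3 1.6] pos [ 0.4828 -0.0523  0.1546] o 0.37
```

send_rows(moves=[0,0,0,0,0,1,0,0,0,0,0,2,0,0,0,0,0,3,0,0,0,0,0,4,0,0,0,0,0,5])

```text
clock: 28.15
tool_pos: [0.4827, -0.0522, 0.1546]
eef_rot: [0.873, 0.488, -0.002, 0.0]
contact_force: [-1.9, -2.9, 1.9]
opening: 0.37
```

```bash
python3 m.py
```

```text
t 28.3 yaw -31.5 Mz [-0.005 -0.054 -0.022 -0.017] -0.025 Fz [1.9 1.9 2.4 2.7] pos [ 0.4827 -0.0522  0.1546] o 0.368
```

send_rows(moves=[0,0,0,0,0,1,0,0,0,0,0,2,0,0,0,0,0,3,0,0,0,0,0,4,0,0,0,0,0,5])

```text
clock: 28.72
tool_pos: [0.4826, -0.0522, 0.1546]
eef_rot: [0.893, 0.449, -0.002, 0.0]
contact_force: [-2.5, -3.5, 2.1]
opening: 0.361
```

```bash
python3 m.py;  python3 -c "
from h import *
p=imaging.snapshot('wrist');save(p,'w21')
a=[cv2.imread('pics/%s.png'%n)[215:315,205:305] for n in ['w18','w20','w21']]
cv2.imwrite('pics/cmp2.png',cv2.resize(np.hstack(a),None,fx=2.6,fy=2.6,interpolation=cv2.INTER_CUBIC))"
```

```text
t 28.8667 yaw -36.5 Mz [0.102 0.062 0.02  0.046] 0.057 Fz [2.1 2.1 2.4 2. ] pos [ 0.4826 -0.0521  0.1546] o 0.37
```

View pics/cmp2.png

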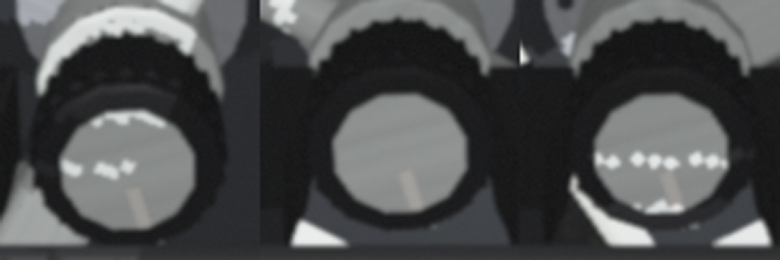

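The mark shows the fingers have not slipped. The torque went up, fell past zero and is rising again, so at least one click is done. I'll let go and rise.

send_rows(moves=[0,0,0,0,0,0,0,0,0,0,0,0,0,0,0,0,0,0,0,0,0,0,0,0,0,0,0,0,0,0], claw=-0.05)

```text
clock: 29.33
tool_pos: [0.483, -0.0518, 0.1546]
eef_rot: [0.893, 0.45, -0.001, 0.0]
contact_force: [0.5, 0.3, 0.4]
opening: 0.527
```

```bash
python3 m.py
```

```text
t 29.4833 yaw -36.5 Mz [-0.018 -0.001  0.044  0.018] 0.011 Fz [ 0.4 -0.   0.3  0.2] pos [ 0.4828 -0.052   0.1546] o 0.527
```

send_rows(moves=[0,0,-0.003,0,0,0,0,0,-0.015,0,0,0,0,0,-0.04,0,0,0,0,0,-0.07,0,0,0,0,0,-0.1,0,0,0])

```text
clock: 29.9
tool_pos: [0.4824, -0.0519, 0.2556]
eef_rot: [0.893, 0.45, -0.002, 0.0]
contact_force: [1.0, 0.5, 0.3]
opening: 0.526
```

send_rows(moves=[-0.02,0,-0.01,0,0,0,-0.05,0,-0.02,0,0,0,-0.07,0,-0.02,0,0,0,-0.08,0,-0.02,0,0,0,-0.08,0,-0.02,0,0,0])

```text
clock: 30.32
tool_pos: [0.4334, -0.1178, 0.2763]
eef_rot: [0.894, 0.448, -0.002, 0.0]
contact_force: [-0.2, -0.2, -0.2]
opening: 0.525
```

```bash
python3 k.py; python3 -c "
from h import *
p=imaging.snapshot('wrist');save(p,'w22')
for qn,z in [('finger_tab',.11),('beam_end',.109),('knob_grip',.137),('white_disc',.07)]:
    print(qn,[(round(e['score'],2),atz(p,e['point'][0]*512,e['point'][1]*384,z)) for e in imaging.pinpoint(qn,p)[:1]])
c=cloud(p,p['depth']>0);c=c[(np.hypot(c[:,0]-.4826,c[:,1]+.05)<.012)&(c[:,2]>.13)];print('knob top',np.median(c[:,2]))
p=imaging.snapshot('side');save(p,'s22');b=cv2.resize(cv2.imread('pics/s22.png')[80:310,180:400],None,fx=2.6,fy=2.6);cv2.imwrite('pics/s22b.png',b)
cv2.imwrite('pics/s22c.png',cv2.resize(cv2.imread('pics/s22.png')[110:180,240:330],None,fx=8,fy=8))"
```

```text
t 30.3167 p [ 0.4334 -0.1178  0.2763] q [ 8.94e-01  4.48e-01 -2.50e-03  2.00e-04] F [-0.22 -0.21 -0.24] M [-0.04   0.137  0.   ] o 0.5249550125328721
to knob, tool [ 0.0844 -0.001   0.1209]
yaw -36.77249419667961 tilt fix deg [-0.11  0.26  0.  ] q [-0.08  0.47  0.37  2.07 -0.27  0.65 -0.18]
finger_tab [(0.85, array([ 0.44163636, -0.04967533,  0.11      ]))]
beam_end []
knob_grip [(0.65, array([ 0.48273517, -0.05128208,  0.137     ]))]
white_disc []
knob top 0.1486142338014161
```

View pics/w22.png

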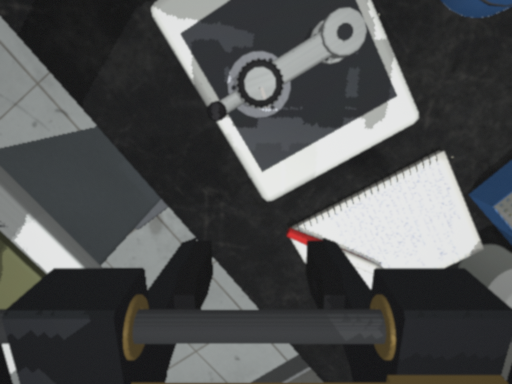

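View pics/s22b.png

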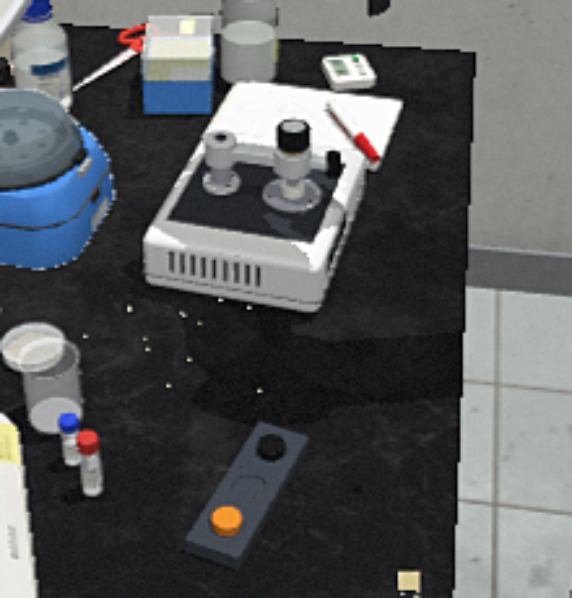

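View pics/s22c.png

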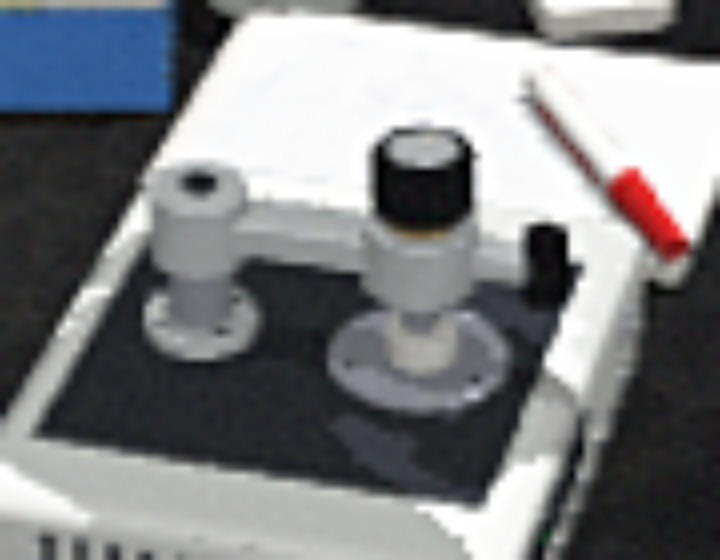

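The side view shows the foot on the white disc, the arm over it, and the amber and black discs in their wells. I'll check the arm angle against the housing edges.

```bash
python3 - <<'E'
from h import *
p=imaging.snapshot('wrist');save(p,'w23')
im=cv2.cvtColor(p['image'],cv2.COLOR_RGB2BGR)
cv2.imwrite('pics/w23b.png',cv2.resize(im[0:210,140:430],None,fx=2.7,fy=2.7,interpolation=cv2.INTER_CUBIC))
import pickle;pickle.dump(dict(p),open('p.pkl','wb'));st()
E
```

```text
t 30.6667 p [ 0.4354 -0.1151  0.2756] q [ 8.927e-01  4.507e-01 -2.300e-03 -1.000e-04] F [-0.46  0.81 -0.92] M [-0.08   0.122  0.013] o 0.5272974355534329
```

View pics/w23b.png

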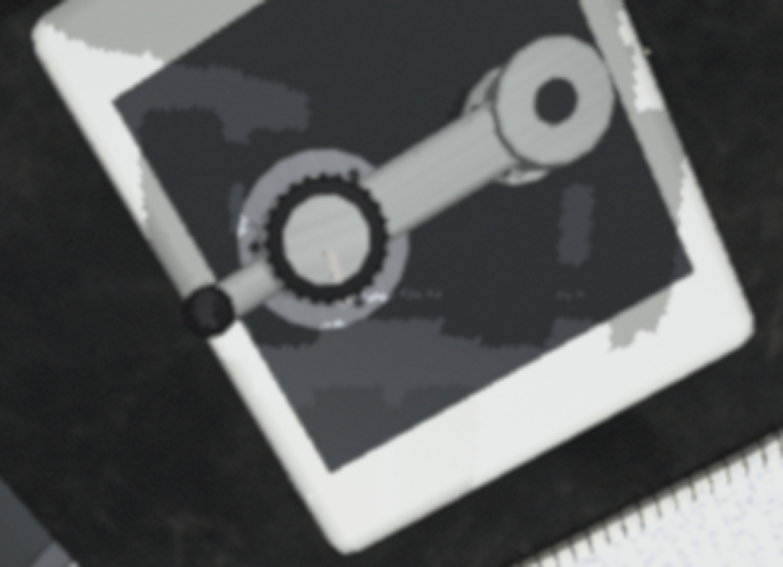

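```bash
python3 - <<'E'
from h import *
import pickle;p=pickle.load(open('p.pkl','rb'))
f=lambda u,v,z: atz(p,140+(u+.5)/2.7,(v+.5)/2.7,z)
post=f(556,101,.122);k=f(327,240,.149);peg=f(208,309,.122)
a,b,c=f(113,101,.066),f(330,472,.066),f(693,271,.066)
ang=lambda d:np.degrees(np.arctan2(d[1],d[0]))
pc=f(324,239,.07);print('plate',pc,'post',post,'knob',k,'peg',peg)
print('arm yaw peg->post',ang(post-peg),'knob->post',ang(post-k),'plate->post',ang(post-pc),'front edge y-axis ->x',ang(a-b)-90,'side edge',ang(c-b))
E
```

```text
plate [ 0.48284585 -0.05053639  0.07      ] post [ 0.55709948 -0.05954707  0.122     ] knob [ 0.48311035 -0.05135983  0.149     ] peg [ 0.44271216 -0.0460952   0.122     ]
arm yaw peg->post -6.707138036485405 knob->post -6.314351769121119 plate->post -6.919009376301166 front edge y-axis ->x -6.610847688218428 side edge -6.595654404381073
```

The arm lines up with the housing to within about 0.3°, so it is at its stop. Handing in.

```bash
python3 -c "
from plant import r
print(r.finish_job())"
```

```text
the job is handed in; nothing more can be done
None
```

I laid the white disc on the crystal plate, swung the pressure arm to its stop and turned the knob clockwise until the clutch clicked. I then let go, moved clear and handed the job in at about 31 s of the 72 s limit. No verdict was reported.

- **Disc:** it first landed 3–4 mm off centre, so I gripped it again and shifted it. The wrist camera then put it about 1 mm from the crystal's middle. The final side view shows the foot on it, and the amber and black discs still in their wells.
- **Arm:** it met its stop with about 13 N of resistance. In the final picture it lines up with the housing to within about 0.3°, inside the 0.05 rad limit. An earlier network reading of the peg was about 4 mm off this, so I rechecked against the housing edges.
- **Knob:** I turned it about 147° in all. The torque rose to about 0.17 N m, fell below zero and began to rise again, so at least one click passed. One noisy low reading earlier leaves open that there were two. The mark on the knob stayed fixed relative to the fingers, so they did not slip.
- **Press force:** I leaned on the knob with at most about 6 N in the readings, dropping to about 2 N while the clutch slipped. I could not measure the foot's load on the disc and infer it from the clutch slipping.
- **Knob height:** the camera showed the knob sinking about 1.2 mm, but the angle turned implies 2 to 2.6 mm. I put this down to noise in the depth readings.

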